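# Latch the gauge case shut

## Robot

A 6-joint arm with a two-finger parallel gripper is mounted at the origin on the work surface. World frame = base frame: x ahead of the robot, y to its left, z up, the work surface at z = 0. Lengths are in m, angles in rad, forces in N, time in s.
With the tool pointing down it reaches from about 0.35 to 0.85 m from the base axis. Payload 8.1 kg.
Tool frame: the origin (TCP) lies at the very end of the fingers, on their centre line; the grasp point (between the pads) lies 19 mm behind it; z points along the fingers, y is the direction in which the jaws open and shut (so a half turn about z gives the same grasp; the last joint's range is limited). The gripper opens to 93 mm and grips with 3 to 60 N. Pads are 15 mm wide; open, the fingers measure 128 mm over their backs; the gripper's body (75 mm by 188 mm) begins 65 mm behind the grasp point.
Start: joints at [1.088, 0.13, 1.488, -0, 1.523, -0.085], TCP at [0.232, 0.553, 0.219] pointing down, gripper open.
Joint ranges: [-2.96, 2.96], [-0.89, 2.26], [0.02, 2.5], [-1.34, 4.48], [0, 2.73], [-2.66, 2.66]. Speed limits (rad/s): [2.39, 2.39, 2.79, 3.14, 3.14, 3.14].

## Interface

Orientations are given as a unit quaternion [w, x, y, z].
In Python, from station import bot gives the robot as it stands. The module is installed in compiled form; this text tells all that it offers.
- The arm moves only by the tool carry_out, never from a script. Its argument "moves" is a list of rows, each a list of 3 entries, a list of its own where there are three numbers: the shift along the world's x, y, z in m, then the turn, a rotation vector about the world's x, y, z in degrees, then the finger opening in m, from 0 to 0.093. A call has 1 to 20 rows; each row is the pose to reach, as a shift and turn from the pose commanded when the call began; what a row does not reach only later rows make up. A row lasts 1/10 s, in which the tool goes at most 50 mm and 8.59 degrees, less where a joint would pass 70% of its speed; a pose out of reach is approached as far as the arm can. A call with a gripper value outside its range is refused whole. The fingers move at their own pace and stop on an object; "force" is the grip in N (left out, the last holds). Time passes only in rows, so rows that repeat a pose let the fingers close. It gives the time, the measured TCP pose, the force and the opening at its end, in the units of the state.
- bot.get_state(): the state, without advancing time (a new reading comes with each control period).
- bot.snapshot(name): name is "scene" or "side" or "wrist"; returns the picture (480x640x3 uint8, blue, green, red); there is no depth.
- bot.calibration(name): a dict with "intrinsics" (3x3 intrinsics, pixels), "rvec" (rotation vector, rad) and "tvec" (3), from world to camera coordinates, as OpenCV has them. Camera axes: x right, y down, z forward; pixel columns grow to the right and rows downward; lengths in m; the calibration is good to about 2 mm. A picture is of the moment at which its call begins: read the wrist's pose just before it. calibration takes no time and is no camera call; for the wrist camera it gives the pose at the moment of the call.
- bot.close_job(): hands the job in, once; it reports no verdict.
The state is a dict: "t": time; "joint_positions": joint angles; "joint_velocities": joint speeds; "effort": joint torques, N m; "tool_pos": TCP position; "tcp_rot": TCP orientation; "wrist_force": force on the tool from outside, world axes, zero at the start; "moment": the same for the moment, N m; "width": finger opening in m.
Only numpy, scipy, OpenCV 4.12 (cv2) and the standard library are available. Lean on these libraries where they do the work, as an engineer would, in place of code of your own. Each camera call takes 0.05 s, during which the arm holds its last target.

## Task

The gauge case on the bench stands upright with its lid ajar. Push the lid up against its rubber seal, press the wire bail of the toggle latch down by its thumb tab and slide its cross bar in under the nose of the keeper on the lid, then swing the lever over and press it down flat so that the lid is pulled tight. Use no more than firm thumb pressure on the case, leave the other things on the bench where they are, and let go at the end.

Things in the scene. Friction and masses are not known exactly. Their poses are not given: they have to be found in the camera images.
- case: Grey plastic case fixed to the bench, standing on its hinge edge like a suitcase: 300 mm wide (y), 170 tall. Origin on the bench under the middle of the seam; x points level from lid to shell (away from the robot), z up. Shell: x 0 to 115 mm; lid, 62 thick, x -62 to 0 when shut. The latch is on the top faces at y = 0; a loose socket stands on the shell's top towards its +y end.
- lid (a joint): Lid angle, rad. 0 = shut tight; positive = its top leans to the case's -x. Hinged along y at x 0, z 12 mm; stays where left (2 to 3 N at its top moves it). At about 0.042 it meets a springy rubber seal, which pushes back 5 N per mm at 150 mm height (30 N at 0). Let go there, it rests at about 0.04.
- lid_edge (a point): Middle of the lid's top outer edge (towards the case's -x; 170 mm up when shut). The flat outer face runs 150 mm to either side of it and 158 mm down. Push that face towards the case's +x to shut the lid, well to one side of the latch.
- keeper (a point): Foot of the keeper on the lid's top: a steel stem 14 mm wide, 16 high; this point is at its -x face. A nose with a sloping top juts 5 mm out to -x, its underside 8 mm above the lid. The bar goes down outside the nose, then in under it to the stem. Adjustable: really set up to 1.5 mm off this point along x (not reported). If the bar lands on the slope, pressing down and out (to 18 N) rides it past.
- lever (a joint): Lever angle, rad. 0 = flat on the shell's top, pointing to the case's +x (latched, a hard stop); 1.9 = fully open, a little past upright, leaning to the lid. Light friction holds it; it can be pushed over by its outer face. With the bail hooked it gets heavier (up to about 10 N near its end) until it passes centre at about 0.15, then stays down by itself.
- lever_pivot (a point): Middle of the lever's hinge (axis along the case's y), 30.5 mm from the seam on the shell's side, 12 mm above the shell's top.
- lever_tip (a point): Free end of the steel lever, 70 mm from its pivot. The lever is a plate 24 mm wide, 4 mm thick; its outer face (upper when latched, towards the lid when open) lies 9 mm off the line through the pivot and curls up slightly over the last 12 mm.
- bail_bar (a point): Middle of the bail's cross bar. The bail is a loop of 5 mm wire, 34 wide (y), hinged on the lever 16.5 mm from its pivot, 60 long from there to the bar. Its hinge is stiff: it stays up at the start, and turns up with the lever unless the bar was first slid in under the nose. Bar's centre 2.5 mm above the lid when pressed down, 8 mm out from the stem then, 0 to 4 when home.
- bail_tab (a point): Middle of the bail's thumb tab, a steel plate 28 mm long, 22 wide, 3 thick, running on from the bar away from the lever, bent up 0.6 rad from the loop; this point is 17 mm from the bar. Press straight down here to lower the bail. Bar down, the tab's outer end is 26 mm out from it, 7 mm above the lid; pushing that end towards the lever (5 to 13 N) slides the bar in, the lever turning a little.
- socket: Loose steel socket, 26 mm across, 30 mm tall, standing on the shell's top near one end, clear of the latch. Leave it.
- wrench: Loose steel wrench 200 mm long lying on the bench. Leave it.
- bearing: Loose steel bearing ring, 72 mm across, 18 mm tall, flat on the bench. Leave it.
- driver: Loose screwdriver lying on the bench. Leave it.
- flange: Loose aluminium hub with a flange, 90 mm across, 50 mm tall. Leave it.
- oil: Loose white bottle, 150 mm tall. Leave it.
- fob: Loose flat black pouch-like box, 60 x 45 x 20 mm. Leave it.

How it is judged:
On the way, in this order (a step that is already met when the one before it is completed fails the run):
1. the lid is pushed up to its seal (lid angle under 0.06) (value of joint lid below 0.06 rad), for 0.2 s.
2. the bail's cross bar is pressed down at the keeper, lower than its nose, with the lever still up (z of bail_bar in the frame of keeper below 0.0085 m and x of bail_bar in the frame of keeper between -0.02 and 0.002 m and value of joint lever above 0.8 rad), for 0.1 s.
At the end, for the whole second after the job is handed in: The lever lies flat (angle under 0.08 rad), the lid is drawn tight (angle under 0.02 rad), the bail's cross bar is caught under the keeper's nose (no more than 7 mm outside and 4 mm inside the keeper point and under 10.5 mm above the lid), and nothing of the robot touches the case (value of joint lever below 0.08 rad and value of joint lid below 0.02 rad and z of bail_bar in the frame of keeper below 0.0105 m and x of bail_bar in the frame of keeper between -0.007 and 0.004 m and not (contact force between the arm and case above 0.1 N)).
It fails at once if the case or its latch is pressed with more than 30 N (contact force between any of the arm, the fingers and case above 30 N).
It fails at once if another thing on the bench is moved by more than 20 mm (distance of any of socket, wrench, bearing, driver, flange, oil, fob from where it was at the start of the episode above 0.02 m).
It also fails if it takes over 67 s, if anything falls off the work surface, if the arm or the gripper's body presses on something with over 40 N, if the wrist force passes 120 N, or if a joint passes its speed limit or range.

## Working session

There is one attempt and no reset: what is moved stays moved. The work goes in short steps, Python scripts to look and compute and a tool call to move; the robot and the scene stay as the last step left them, time stands still between calls to the robot, and variables do not carry over. Pictures are saved under pics/ and viewed, and the job is handed in when it is done.

Besides the shell and the picture viewer there is one more tool, called after "Request:" as a command line: name --argument value ..., lists and objects as JSON in quotes. carry_out: Moves the arm, as the interface text tells. Its arguments: {"type":"object","properties":{"moves":{"type":"array"},"force":{"type":"number"}},"required":["moves"]}

```bash
mkdir -p pics; ls; python3 - <<'E'
from station import bot
import cv2
print(bot.get_state())
for n in ["scene","side","wrist"]:
    c=bot.calibration(n); print(n,c)
    cv2.imwrite(f"pics/{n}0.png",bot.snapshot(n))
E
```

```text
pics
{'t': 0.0, 'joint_positions': array([ 1.08756596e+00,  1.31176838e-01,  1.48927082e+00,  1.63325245e-05,
        1.52302120e+00, -8.54268434e-02]), 'joint_velocities': array([-1.29056743e-03, -5.32327407e-05, -2.04284231e-04, -1.61247625e-03,
        6.49937857e-04, -1.60415295e-03]), 'effort': array([ 1.09617024e-03, -5.59848225e+01, -4.91754377e+01,  7.68714887e-02,
        3.57802736e-02, -1.40565730e-04]), 'tool_pos': array([0.23215576, 0.5526399 , 0.21758275]), 'tcp_rot': array([-2.70978797e-04,  1.97593168e-01,  9.80283663e-01, -8.98148781e-04]), 'wrist_force': array([0.67776313, 0.41114715, 0.29880117]), 'moment': array([-0.01182325,  0.02896394, -0.02568693]), 'width': 0.09307321501192505}
scene {'intrinsics': array([[434.64153355,   0.        , 323.26351506],
       [  0.        , 434.64153355, 242.43025415],
       [  0.        ,   0.        ,   1.        ]]), 'rvec': array([ 0.66171134,  2.48710384, -1.30240945]), 'tvec': array([ 0.45070855, -0.05050513,  1.30636536])}
side {'intrinsics': array([[437.94175855,   0.        , 322.95953075],
       [  0.        , 437.94175855, 245.50458405],
       [  0.        ,   0.        ,   1.        ]]), 'rvec': array([ 0.09981758, -2.84853322,  1.20128155]), 'tvec': array([0.51788217, 0.13377347, 0.97377024])}
wrist {'intrinsics': array([[369.69621842,   0.        , 318.53010855],
       [  0.        , 369.69621842, 240.39298668],
       [  0.        ,   0.        ,   1.        ]]), 'rvec': array([-2.39767479, -1.59358557, -0.23936932]), 'tvec': array([-0.59805892, -0.03537037,  0.39194642])}
```

View pics/scene0.png

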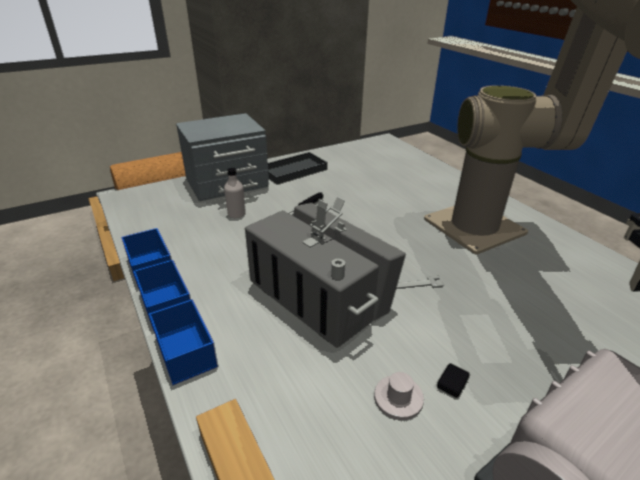

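View pics/side0.png

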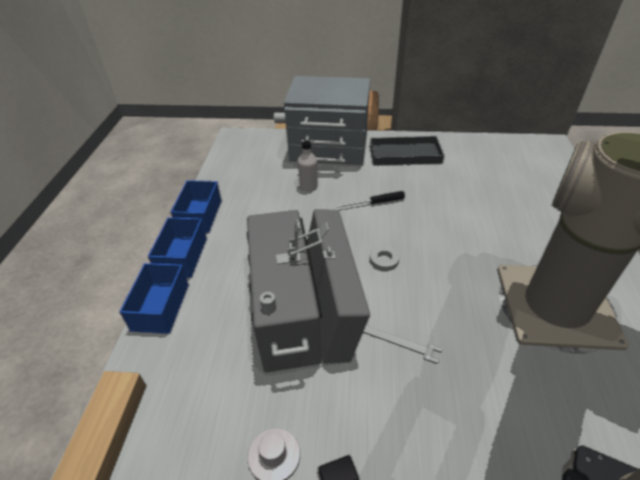

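View pics/wrist0.png

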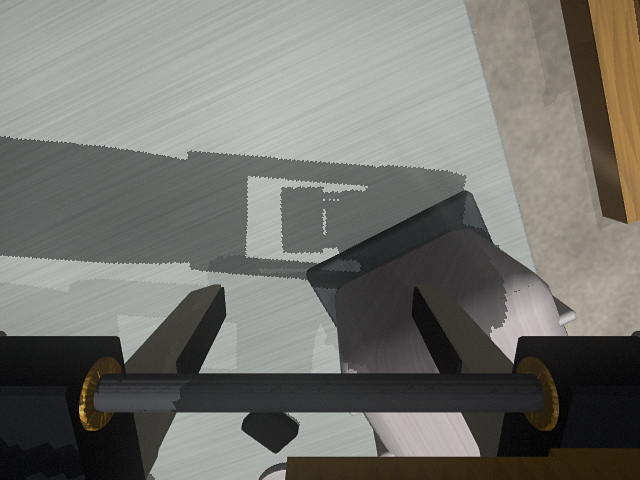

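The scene and side views both show the case in front of the robot with its lid ajar, and the latch near (315,225) and (305,245) in them. I'll enlarge those areas.

```bash
cat > h.py <<'E'
import numpy as np, cv2
from station import bot
def crop(img,x0,y0,w,h,s,name,grid=20):
    c=cv2.resize(img[y0:y0+h,x0:x0+w],None,fx=s,fy=s,interpolation=cv2.INTER_CUBIC)
    for x in range((x0//grid+1)*grid,x0+w,grid):
        cv2.line(c,((x-x0)*s,0),((x-x0)*s,6),(0,0,255),1); cv2.putText(c,str(x),((x-x0)*s-10,18),0,.4,(0,0,255),1)
    for y in range((y0//grid+1)*grid,y0+h,grid):
        cv2.line(c,(0,(y-y0)*s),(6,(y-y0)*s),(0,0,255),1); cv2.putText(c,str(y),(8,(y-y0)*s+4),0,.4,(0,0,255),1)
    cv2.imwrite(name,c)
def proj(cal,P):
    return cv2.projectPoints(np.array(P,float).reshape(-1,3),cal['rvec'],cal['tvec'],cal['intrinsics'],None)[0].reshape(-1,2)
def ray(cal,uv):
    R=cv2.Rodrigues(cal['rvec'])[0]; t=cal['tvec']
    d=R.T@np.linalg.inv(cal['intrinsics'])@np.array([uv[0],uv[1],1.]); return -R.T@t, d/np.linalg.norm(d)
E
python3 - <<'E'
from h import *
crop(cv2.imread('pics/scene0.png'),235,180,180,135,4,'pics/sc1.png')
crop(cv2.imread('pics/side0.png'),235,200,150,180,3,'pics/si1.png')
E
```

```text
(no output)
```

View pics/sc1.png

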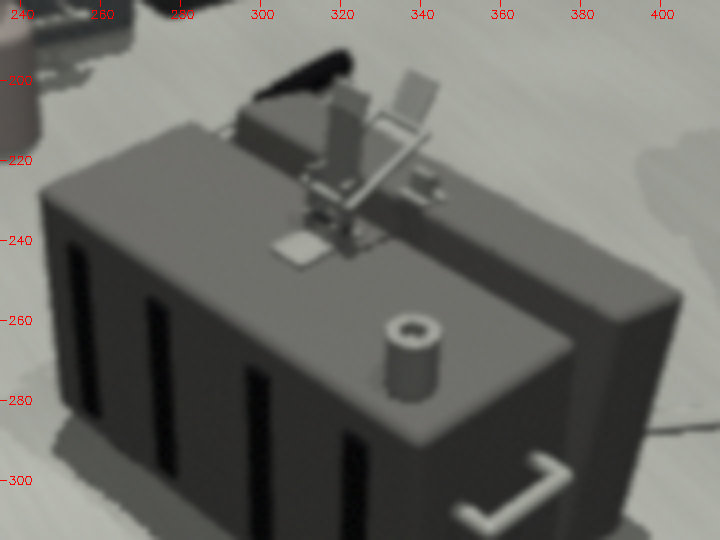

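View pics/si1.png

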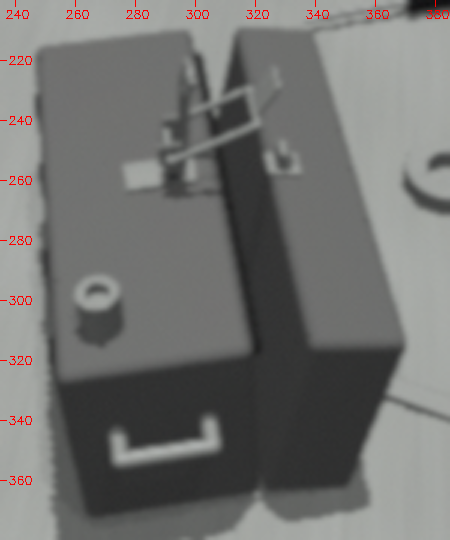

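```bash
cat > fit.py <<'E'
from h import *
from scipy.optimize import least_squares
S=bot.calibration('scene'); D=bot.calibration('side')
H=.17
def lidpt(a,x,z,y):  # lid pt in case frame, shut coords (x,z)
    dz=z-.012; return np.array([x*np.cos(a)-dz*np.sin(a), y, .012+x*np.sin(a)+dz*np.cos(a)]) if False else np.array([x*np.cos(a)-dz*np.sin(a), y, .012+dz*np.cos(a)+x*np.sin(a)])
def world(p,q):
    x,y,yaw=p[:3]; c,s=np.cos(yaw),np.sin(yaw); return np.array([x+c*q[0]-s*q[1],y+s*q[0]+c*q[1],q[2]])
obs=[('sh',.115,.15,S,(340,291)),('sh',0,.15,S,(378.3,266.3)),('sh',.115,-.15,S,(245.5,227.5)),('sh',0,-.15,S,(282.5,210.75)),
('lid',-.062,.15,S,(405.5,254)),('lid',0,.15,S,(389.3,260.3)),('lid',0,-.15,S,(295,207)),
('sh',.115,.15,D,(255.7,326.7)),('sh',0,.15,D,(317.7,317.3)),('sh',.115,-.15,D,(247.7,215)),('sh',0,-.15,D,(297.3,210.3)),
('lid',-.062,.15,D,(369.7,315.3)),('lid',0,.15,D,(338.3,315.7)),('lid',-.062,-.15,D,(339,210.7)),('lid',0,-.15,D,(314.7,210))]
def res(p):
    r=[]
    for k,x,y,c,uv in obs:
        q=np.array([x,y,H]) if k=='sh' else lidpt(p[3],x,H,y)
        r.append(proj(c,world(p,q))[0]-uv)
    return np.array(r).ravel()
if __name__=='__main__':
    s=least_squares(res,[.55,-.05,0,.2],loss='soft_l1')
    print(s.x); print(res(s.x).reshape(-1,2).round(1))
    J=np.linalg.inv(s.jac.T@s.jac); print(np.sqrt(np.diag(J)))
E
python3 fit.py
```

```text
[0.54408067 0.04669467 0.23535758 0.21179802]
[[-1.5 -0.1]
 [ 1.  -1.4]
 [-2.9 -1.7]
 [ 0.2 -2.3]
 [ 1.8 -1.1]
 [ 0.5 -0.8]
 [-1.7 -1.9]
 [-4.5  1.2]
 [ 0.6  1.1]
 [-2.   0. ]
 [ 0.8 -1.3]
 [ 1.4  1.3]
 [-1.   1.3]
 [ 0.9 -0.8]
 [-1.7 -1.5]]
[0.00127522 0.00119316 0.00644942 0.01384709]
```

```bash
cat > fit2.py <<'E'
import fit
from fit import *
def res2(p):
    r=[]
    for k,x,y,c,uv in obs:
        if x==.115: x=x-p[4]
        yy=y-np.sign(y)*p[5]
        q=np.array([x,yy,H]) if k=='sh' else lidpt(p[3],x+(p[4] if x<-.01 else 0),H,yy)
        r.append(proj(c,world(p,q))[0]-uv+ (p[6:8] if c is S else p[8:10]))
    return np.array(r).ravel()
reg=lambda p: np.r_[res2(p)/1.0, p[4:6]/.003, p[6:10]/1.0]
s=least_squares(reg,[.55,-.05,0.2,.2]+[0]*6)
print(s.x.round(4)); print(res2(s.x).reshape(-1,2).round(1))
J=np.linalg.inv(s.jac.T@s.jac); print(np.sqrt(np.diag(J)).round(4))
E
python3 fit2.py
```

```text
[ 0.5449  0.0481  0.2403  0.2301  0.0053  0.0029 -0.0893  1.183   0.3964
 -0.3711]
[[-0.2 -0.4]
 [ 0.2 -0.5]
 [-0.5 -0.2]
 [ 0.6 -0.2]
 [ 0.   0.4]
 [ 0.4 -0.2]
 [-0.4 -0. ]
 [-1.2 -0.2]
 [ 0.7 -0. ]
 [ 0.1  0.8]
 [ 0.6 -0.4]
 [-0.2  0.4]
 [ 0.6  0.1]
 [-0.4  0.3]
 [-0.6 -0.6]]
[1.800e-03 2.200e-03 3.900e-03 9.900e-03 1.000e-03 8.000e-04 7.508e-01
 5.927e-01 8.211e-01 7.653e-01]
```

```bash
cat >> h.py <<'E'
P=np.array([.5449,.0481,.2403])
def tow(q,p=P):
    c,s=np.cos(p[2]),np.sin(p[2]); q=np.array(q,float); return np.array([p[0]+c*q[0]-s*q[1],p[1]+s*q[0]+c*q[1],q[2]])
def toc(w,p=P):
    c,s=np.cos(p[2]),np.sin(p[2]); d=np.array(w[:2])-p[:2]; return np.array([c*d[0]+s*d[1],-s*d[0]+c*d[1],w[2]])
def tri(l):
    A=0;b=0
    for c,uv in l:
        o,d=ray(c,uv); M=np.eye(3)-np.outer(d,d); A=A+M;b=b+M@o
    X=np.linalg.solve(A,b)
    return X,[(proj(c,X)[0]-uv).round(1) for c,uv in l]
E
python3 - <<'E'
from h import *
S=bot.calibration('scene'); D=bot.calibration('side')
for n,a,b in [('bar',(336.5,210.5),(320,235)),('tabend',(341,199),(327,223)),('levertip',(322,201),(297,219)),('socket top',(338,262),(267,298)),('keeper',(341,225),(329,252))]:
    a=np.array(a)-[-.1,1.2]; b=np.array(b)-[.4,-.4]
    X,r=tri([(S,a),(D,b)]); print(n,X.round(4),'case',toc(X).round(4),r)
st=bot.get_state()['tool_pos']
for q in [(-.14,.12,.15),(-.105,.12,.15),(-.17,0,.3)]: print(q,tow(q),tow(q)-st)
E
```

```text
bar [0.518  0.0421 0.2235] case [-0.0275  0.0006  0.2235] [array([-0.2, -0.4]), array([0.1, 0.5])]
tabend [0.5046 0.0358 0.2465] case [-0.042  -0.0024  0.2465] [array([-0.6, -1.1]), array([0.3, 1.4])]
levertip [0.5583 0.0462 0.2617] case [ 0.0125 -0.005   0.2617] [array([-0.8, -1.4]), array([0.4, 1.8])]
socket top [0.5979 0.1799 0.2033] case [0.0828 0.1154 0.2033] [array([0.3, 0.4]), array([-0.1, -0.5])]
keeper [0.502  0.0397 0.1791] case [-0.0436  0.0021  0.1791] [array([0.2, 0.3]), array([-0.1, -0.4])]
(-0.14, 0.12, 0.15) [0.38036339 0.13133283 0.15      ] [ 0.14816764 -0.42143597 -0.06782559]
(-0.105, 0.12, 0.15) [0.41435772 0.13966262 0.15      ] [ 0.18216197 -0.41310618 -0.06782559]
(-0.17, 0, 0.3) [0.37978467 0.00764102 0.3       ] [ 0.14758892 -0.54512779  0.08217441]
```

Request:
carry_out --moves '[[[0.04,-0.13,0.03],[0,0,8],0],[[0.08,-0.2,0.03],[0,0,16],0],[[0.1,-0.3,0.03],[0,0,24],0],[[0.129,-0.426,0.03],[0,0,36.6],0],[[0.129,-0.426,0.03],[0,0,36.6],0],[[0.129,-0.426,0.03],[0,0,36.6],0],[[0.129,-0.426,0.03],[0,0,36.6],0],[[0.129,-0.426,0.03],[0,0,36.6],0],[[0.129,-0.426,0.03],[0,0,36.6],0],[[0.129,-0.426,0.03],[0,0,36.6],0],[[0.129,-0.426,0.03],[0,0,36.6],0],[[0.129,-0.426,0.03],[0,0,36.6],0]]'

```text
t: 1.35
tool_pos: [0.3611, 0.128, 0.2485]
tcp_rot: [-0.0, -0.12, 0.993, 0.0]
wrist_force: [-0.7, 0.9, -1.0]
width: 0.0021
```

```bash
python3 - <<'E'
from h import *
for n in ["wrist","scene","side"]:
    i=bot.snapshot(n); cv2.imwrite(f"pics/{n}1.png",i)
    
crop(cv2.imread('pics/side1.png'),225,150,200,150,4,'pics/si2.png')
print(bot.get_state())
E
```

```text
{'t': 1.5, 'joint_positions': array([ 2.08059728e-01, -4.99194017e-01,  1.98830374e+00,  2.44890878e-04,
        1.65295851e+00, -1.60683088e+00]), 'joint_velocities': array([-0.00206827, -0.00111361,  0.00019565, -0.00096066,  0.0028372 ,
       -0.00396183]), 'effort': array([-4.64554522e-01, -2.49186999e+01, -4.97589254e+01, -3.91677255e-02,
        7.91322556e-02,  1.95010530e-02]), 'tool_pos': array([0.36092271, 0.12861884, 0.24846181]), 'tcp_rot': array([-2.47397428e-04, -1.21754317e-01,  9.92560232e-01,  1.01155654e-04]), 'wrist_force': array([-0.41991907, -0.05486618, -0.09965453]), 'moment': array([0.0724127 , 0.00568272, 0.01329473]), 'width': 0.00042037794217971336}
```

View pics/wrist1.png

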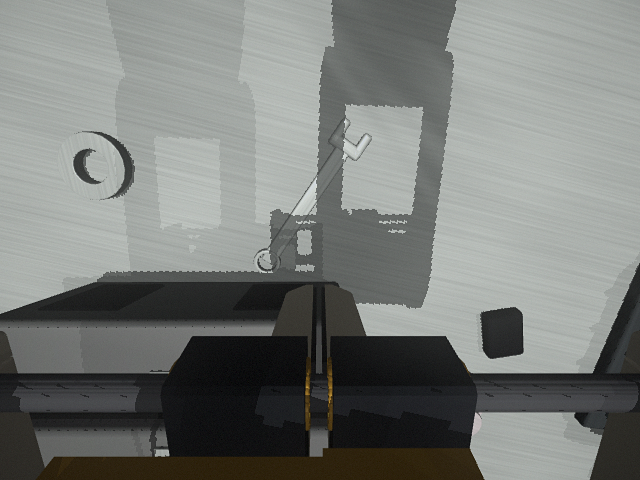

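View pics/si2.png

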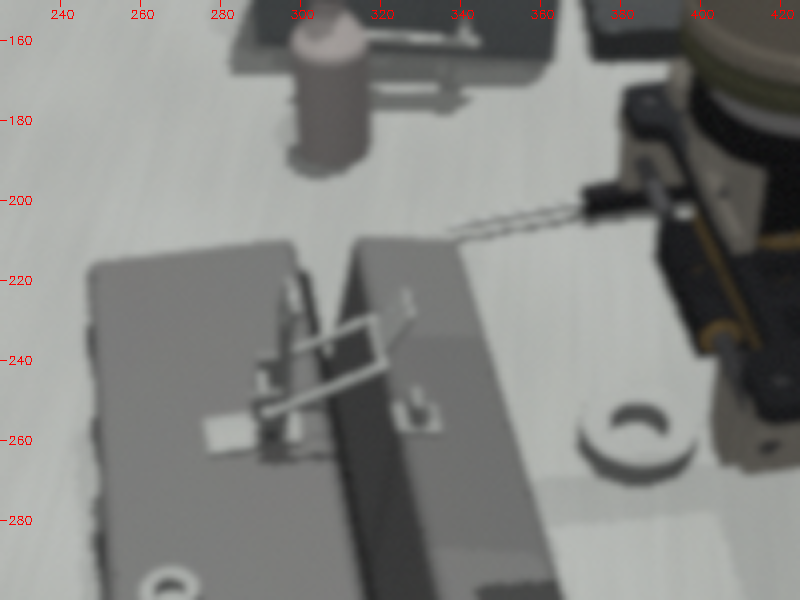

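The side view shows the gripper at upper right, clear of the bail. The bearing, at (638,430) in the crop, is on the bench below. Next I'll go down beside the lid and push.

Request:
carry_out --moves '[[[0,0,-0.05],[0,0,0],0],[[0,0,-0.1],[0,0,0],0],[[0,0,-0.12],[0,0,0],0],[[0.0,0.0,-0.12],[0,0,0],0],[[0.05,0.012,-0.12],[0,0,0],0],[[0.058,0.0143,-0.12],[0,0,0],0],[[0.066,0.0162,-0.12],[0,0,0],0],[[0.07,0.017,-0.12],[0,0,0],0],[[0.07,0.017,-0.12],[0,0,0],0]]'

```text
t: 2.4
tool_pos: [0.4323, 0.1449, 0.13]
tcp_rot: [0.001, -0.121, 0.993, 0.0]
wrist_force: [-0.1, 1.2, 0.0]
width: 0.0007
```

Request:
carry_out --moves '[[[0.003,0.0007,0],[0,0,0],0],[[0.005,0.0012,0],[0,0,0],0],[[0.005,0.0012,0],[0,0,0],0]]'

```text
t: 2.7
tool_pos: [0.4366, 0.1455, 0.129]
tcp_rot: [0.0, -0.12, 0.993, 0.0]
wrist_force: [-0.7, -1.4, 1.3]
width: 0.0005
```

```bash
python3 - <<'E'
from h import *
print(toc(bot.get_state()['tool_pos']),bot.get_state()['wrist_force'])
i=bot.snapshot("side"); cv2.imwrite("pics/side2.png",i)
crop(i,225,200,200,150,4,'pics/si3.png')
print(bot.get_state()['wrist_force'])
E
```

```text
[-0.08198303  0.1203306   0.12901423] [-0.72543566 -1.40649196  1.34219918]
[-1.1747594   0.62108649  1.11488493]
```

View pics/si3.png

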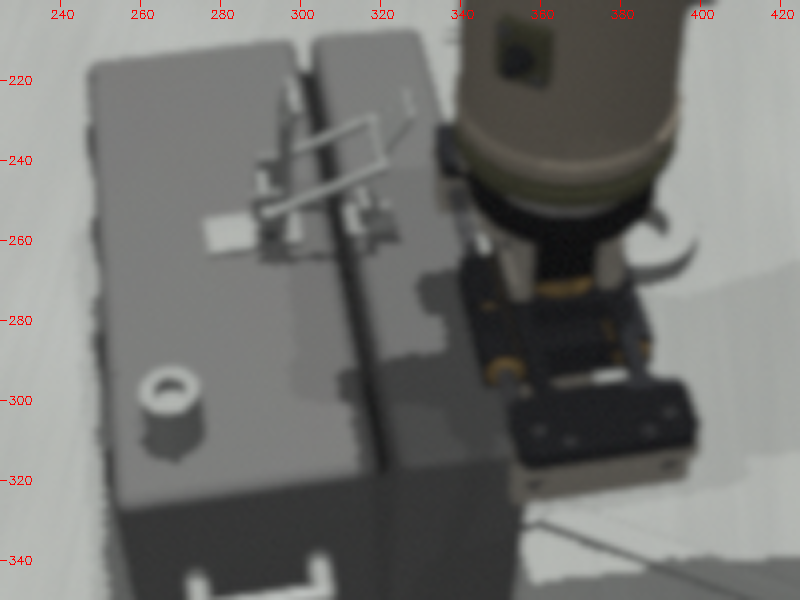

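The lid has moved and its seam gap in the side view is about 10 px, still open. I'll keep pushing in small steps.

Request:
carry_out --moves '[[[0.002,0.0005,0],[0,0,0],0],[[0.004,0.001,0],[0,0,0],0],[[0.004,0.001,0],[0,0,0],0]]'

```text
t: 3.05
tool_pos: [0.4399, 0.1462, 0.1287]
tcp_rot: [-0.001, -0.12, 0.993, -0.0]
wrist_force: [-7.8, -1.5, 5.9]
width: 0.0006
```

Request:
carry_out --moves '[[[0.001,0.00025,0],[0,0,0],0],[[0.002,0.0005,0],[0,0,0],0],[[0.002,0.0005,0],[0,0,0],0]]'

```text
t: 3.35
tool_pos: [0.4408, 0.1464, 0.1289]
tcp_rot: [-0.002, -0.12, 0.993, -0.0]
wrist_force: [-16.0, -3.3, 14.0]
width: 0.0007
```

Request:
carry_out --moves '[[[0.001,0.00025,0],[0,0,0],0],[[0.001,0.00025,0],[0,0,0],0]]'

```text
t: 3.55
tool_pos: [0.4414, 0.1466, 0.1289]
tcp_rot: [-0.002, -0.12, 0.993, -0.0]
wrist_force: [-18.8, -4.5, 15.9]
width: 0.0005
```

The seal is pushing back, about 25 N in all, so the lid is on it. I'll back off and rise.

Request:
carry_out --moves '[[[-0.003,-0.0007,0],[0,0,0],0],[[-0.006,-0.0015,0],[0,0,0],0],[[-0.03,-0.007,0],[0,0,0],0],[[-0.07,-0.017,0],[0,0,0],0],[[-0.07,-0.017,0.05],[0,0,0],0],[[-0.07,-0.017,0.1],[0,0,0],0],[[-0.07,-0.017,0.13],[0,0,0],0],[[-0.07,-0.017,0.13],[0,0,0],0]]'

```text
t: 4.35
tool_pos: [0.3761, 0.1306, 0.2642]
tcp_rot: [0.005, -0.12, 0.993, 0.0]
wrist_force: [0.7, 0.0, -0.1]
width: 0.0005
```

```bash
python3 - <<'E'
from h import *
for n in ['side','scene']:
    i=bot.snapshot(n); cv2.imwrite(f"pics/{n}3.png",i)
crop(cv2.imread('pics/side3.png'),255,205,100,75,8,'pics/si4.png',10)
crop(cv2.imread('pics/scene3.png'),280,180,100,75,8,'pics/sc4.png',10)
print(bot.get_state()['wrist_force'])
E
```

```text
[-1.51235545  0.00370688 -0.32264937]
```

View pics/si4.png

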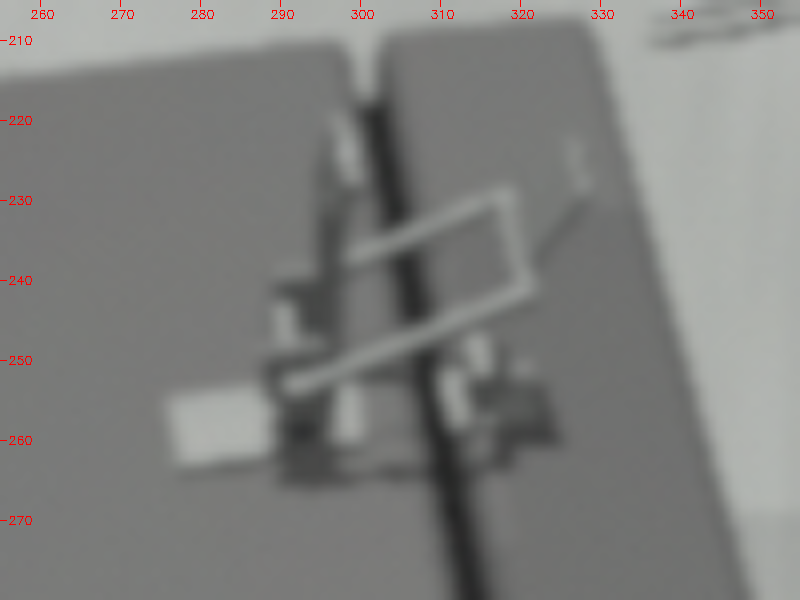

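View pics/sc4.png

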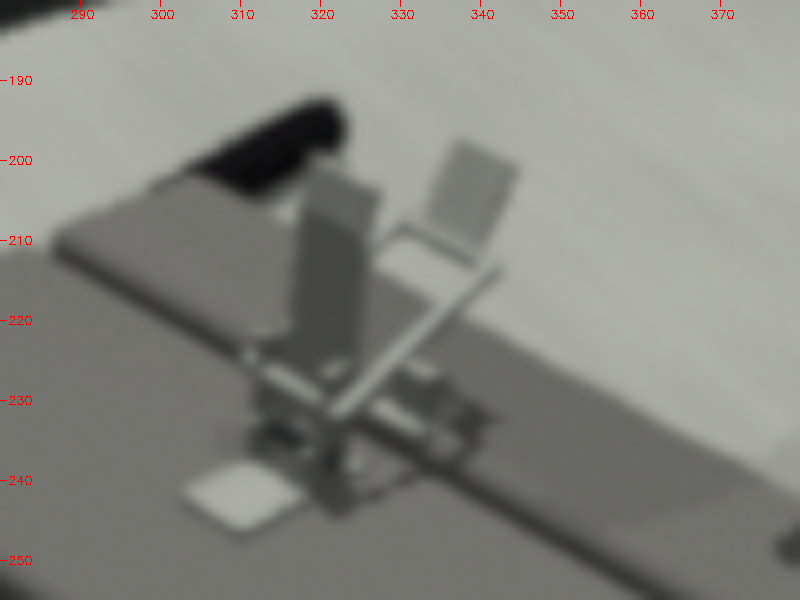

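```bash
python3 - <<'E'
from h import *
c=bot.calibration('wrist'); R=cv2.Rodrigues(c['rvec'])[0]; o=-R.T@c['tvec']; t=bot.get_state()['tool_pos']
print(o-t, 'axes z',R[2],'x',R[0]); 
cs=np.array([np.cos(P[2]),np.sin(P[2])])
print('case-x offset',(o-t)[:2]@cs, toc(t))
E
```

```text
[-0.08106475 -0.02083249  0.16522937] axes z [ 0.29136531  0.07055472 -0.95400644] x [-2.38336833e-01  9.71182074e-01 -9.66032775e-04]
case-x offset -0.08369349386071191 [-0.14616005  0.12037356  0.25940838]
```

```bash
python3 - <<'E'
from h import *
print(tow((.02,0,.31))-bot.get_state()['tool_pos'])
E
```

```text
[ 0.19003389 -0.07736972  0.05059162]
```

Request:
carry_out --moves '[[[0,0,0.05],[0,0,0],0],[[0.04,-0.015,0.05],[0,0,0],0],[[0.08,-0.03,0.05],[0,0,0],0],[[0.12,-0.045,0.05],[0,0,0],0],[[0.16,-0.065,0.05],[0,0,0],0],[[0.19,-0.077,0.05],[0,0,0],0],[[0.19,-0.077,0.05],[0,0,0],0],[[0.19,-0.077,0.05],[0,0,0],0]]'

```text
t: 5.25
tool_pos: [0.5629, 0.0528, 0.306]
tcp_rot: [-0.002, -0.12, 0.993, 0.0]
wrist_force: [-0.8, 0.8, 0.0]
width: 0.0003
```

```bash
python3 - <<'E'
from h import *
import pickle
c=bot.calibration('wrist'); t=bot.get_state()['tool_pos']
i=bot.snapshot('wrist'); cv2.imwrite("pics/w4.png",i); pickle.dump(c,open('w4.pkl','wb'))
print(t,toc(t))
crop(i,120,60,400,300,2,'pics/w4c.png',20)
E
```

```text
[0.56292032 0.0528322  0.30597612] [0.01862877 0.0003075  0.30597612]
```

View pics/w4c.png

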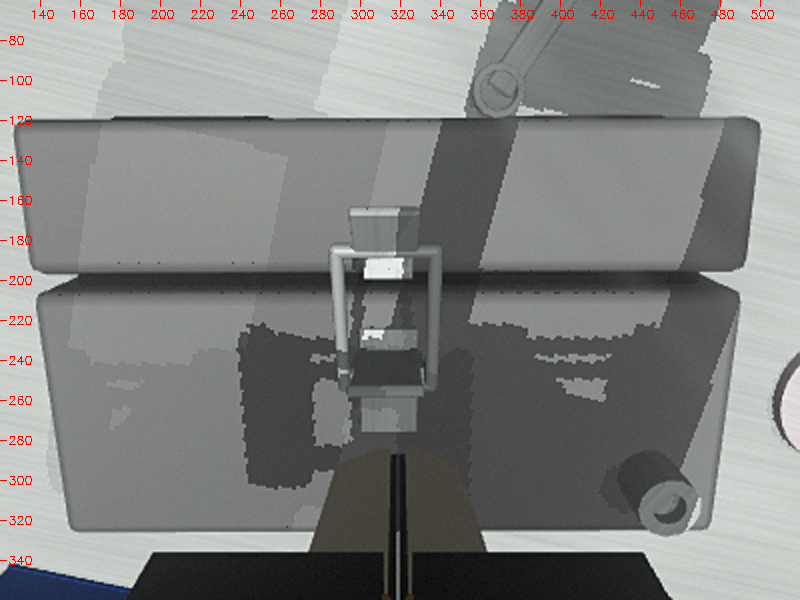

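```bash
cat >> h.py <<'E'
def onz(c,uv,z):
    o,d=ray(c,uv); return o+d*(z-o[2])/d[2]
E
python3 - <<'E'
from h import *
import pickle
c=pickle.load(open('w4.pkl','rb'))
for n,uv,z in [('sh0-',(139,206.5),.17),('sh0+',(490,206.5),.17),('sh115-',(157.5,325),.17),('sh115+',(474,325),.17),('lido-',(127,119.5),.168),('lido+',(500,119.5),.168),('lidi-',(136,196),.17),('lidi+',(493,196),.17),
 ('bar L',(287,185),.2235),('bar R',(339,185),.2235),('tab top L',(294.5,164),.247),('tab top R',(328.5,164),.247),('lever tip L',(294,255.5),.25),('lever tipR',(331,255.5),.25),
 ('keeper bright L top',(301,189),.186),('kR',(323,189),.186),('kbot',(312,199),.186)]:
    w=onz(c,uv,z); print(n,w.round(4),toc(w).round(4))
E
```

```text
sh0- [ 0.5797 -0.0976  0.17  ] [-0.0009 -0.1498  0.17  ]
sh0+ [0.5105 0.1856 0.17  ] [-0.0007  0.1417  0.17  ]
sh115- [ 0.687  -0.0701  0.17  ] [ 0.1098 -0.1486  0.17  ]
sh115+ [0.618  0.2122 0.17  ] [0.11  0.142 0.17 ]
lido- [ 0.5131 -0.1144  0.168 ] [-0.0696 -0.1503  0.168 ]
lido+ [0.4439 0.1686 0.168 ] [-0.0695  0.1411  0.168 ]
lidi- [ 0.5715 -0.1009  0.17  ] [-0.0097 -0.151   0.17  ]
lidi+ [0.5016 0.1847 0.17  ] [-0.0095  0.143   0.17  ]
bar L [0.5242 0.0205 0.2235] [-0.0267 -0.0219  0.2235]
bar R [0.5159 0.0544 0.2235] [-0.0267  0.013   0.2235]
tab top L [0.507  0.0232 0.247 ] [-0.0428 -0.0151  0.247 ]
tab top R [0.5021 0.043  0.247 ] [-0.0427  0.0052  0.247 ]
lever tip L [0.5625 0.0356 0.25  ] [ 0.0142 -0.0164  0.25  ]
lever tipR [0.557  0.0584 0.25  ] [0.0142 0.0072 0.25  ]
keeper bright L top [0.5309 0.0299 0.186 ] [-0.0179 -0.0143  0.186 ]
kR [0.5268 0.0465 0.186 ] [-0.0179  0.0027  0.186 ]
kbot [0.5365 0.04   0.186 ] [-0.0101 -0.0058  0.186 ]
```

```bash
python3 - <<'E'
from h import *
crop(cv2.imread('pics/w4.png'),262,145,100,75,8,'pics/w4d.png',10)
E
```

```text
(no output)
```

View pics/w4d.png

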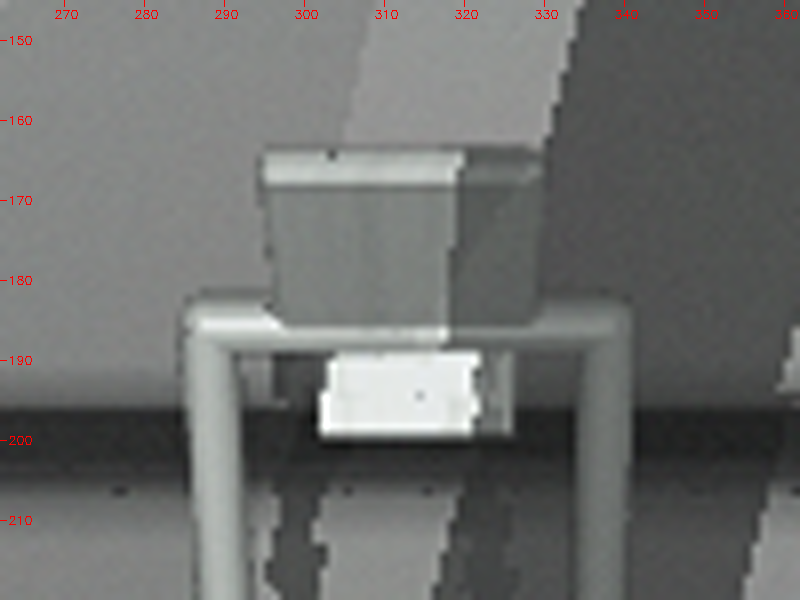

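The wrist view shows the whole latch. The bar is at row 185 and columns 287–339, the tab's outer end at row 164, and the keeper top behind the bar ends at row 199. So the latch lies at about y = -4.5 mm in my case frame. Next I'll move above the tab.

```bash
python3 - <<'E'
from h import *
print(tow((-.045,-.0045,.258))-bot.get_state()['tool_pos'])
E
```

```text
[-0.06037496 -0.02023839 -0.04893414]
```

Request:
carry_out --moves '[[[-0.03,-0.01,0],[0,0,0],0],[[-0.0605,-0.02,0],[0,0,0],0],[[-0.0605,-0.02,0],[0,0,0],0],[[-0.0605,-0.02,-0.03],[0,0,0],0],[[-0.0605,-0.02,-0.049],[0,0,0],0],[[-0.0605,-0.02,-0.049],[0,0,0],0]]'

```text
t: 5.9
tool_pos: [0.501, 0.0339, 0.2568]
tcp_rot: [-0.002, -0.121, 0.993, 0.0]
wrist_force: [-1.7, -0.8, -0.1]
width: 0.0004
```

```bash
python3 - <<'E'
from h import *
print(toc(bot.get_state()['tool_pos']),bot.get_state()['wrist_force'])
i=bot.snapshot("side")
crop(i,255,190,100,75,8,'pics/si5.png',10)
i=bot.snapshot("scene")
crop(i,280,170,100,75,8,'pics/sc5.png',10)
E
```

```text
[-0.04604299 -0.00335454  0.25678033] [-1.66136113 -0.83244665 -0.06150076]
```

View pics/si5.png

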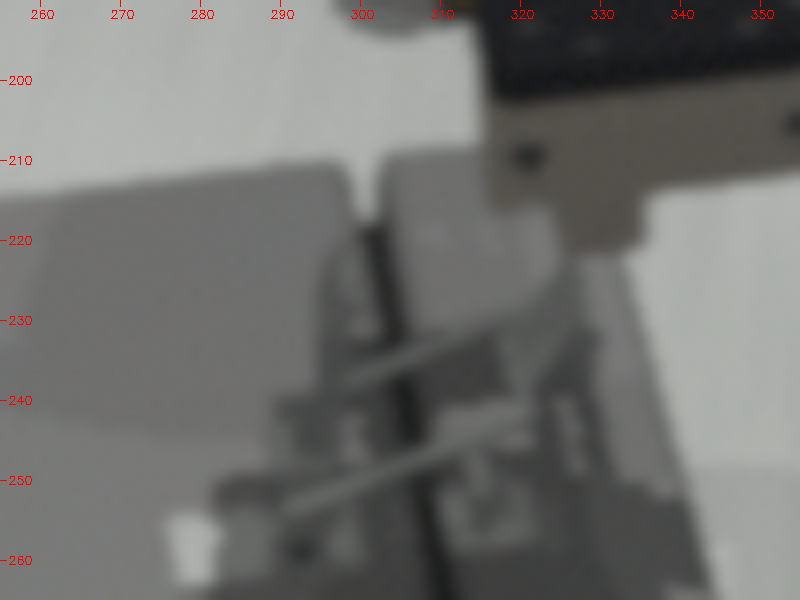

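View pics/sc5.png

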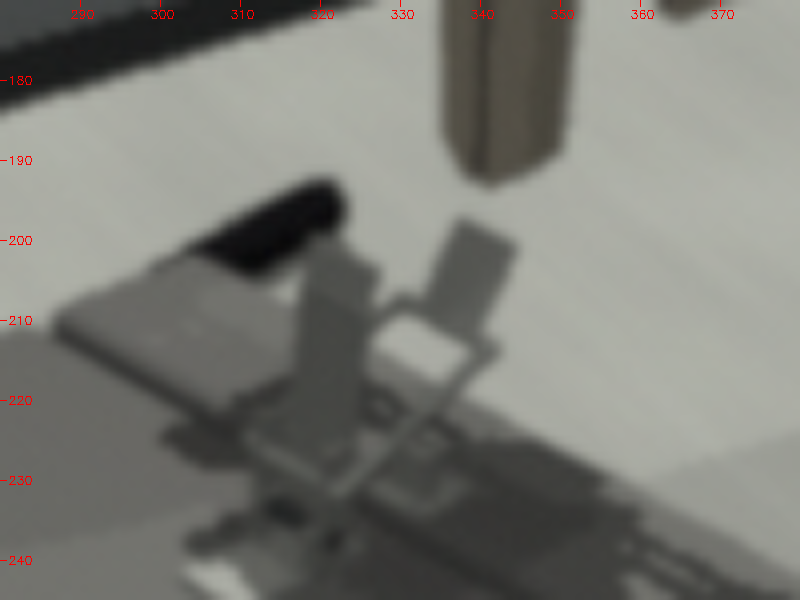

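Request:
carry_out --moves '[[[0,0,-0.01],[0,0,0],0],[[0,0,-0.015],[0,0,0],0],[[0,0,-0.02],[0,0,0],0],[[0,0,-0.025],[0,0,0],0]]'

```text
t: 6.4
tool_pos: [0.503, 0.0331, 0.2344]
tcp_rot: [0.0, -0.12, 0.993, -0.0]
wrist_force: [0.5, 0.1, 0.7]
width: 0.0002
```

Request:
carry_out --moves '[[[0,0,-0.005],[0,0,0],0],[[0,0,-0.01],[0,0,0],0],[[0,0,-0.015],[0,0,0],0],[[0,0,-0.02],[0,0,0],0]]'

```text
t: 6.8
tool_pos: [0.5029, 0.0331, 0.2142]
tcp_rot: [-0.0, -0.12, 0.993, 0.0]
wrist_force: [0.1, 0.2, -0.1]
width: 0.0005
```

```bash
python3 - <<'E'
from h import *
print(toc(bot.get_state()['tool_pos']),bot.get_state()['wrist_force'])
i=bot.snapshot("side")
crop(i,255,190,100,75,8,'pics/si6.png',10)
i=bot.snapshot("scene")
crop(i,280,170,100,75,8,'pics/sc6.png',10)
E
```

```text
[-0.04436588 -0.00459138  0.21417283] [ 0.05778703  0.21555844 -0.0788611 ]
```

View pics/si6.png

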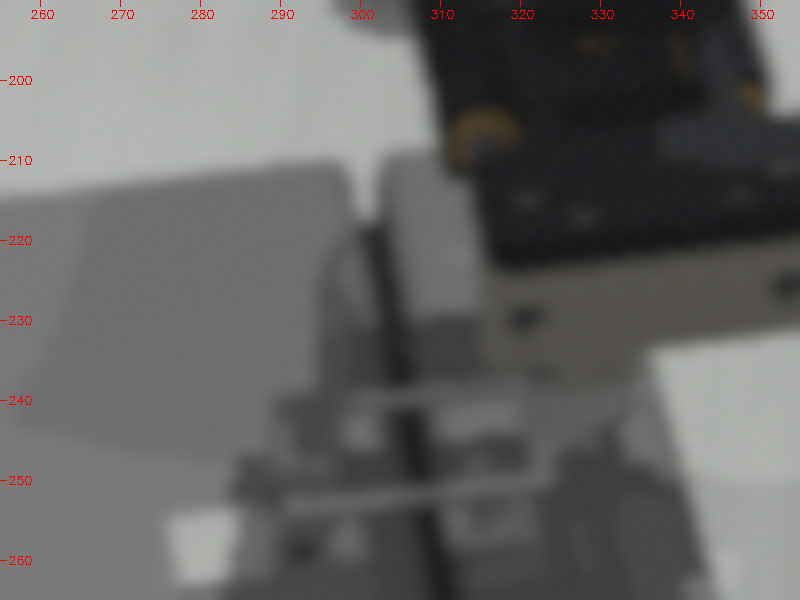

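View pics/sc6.png

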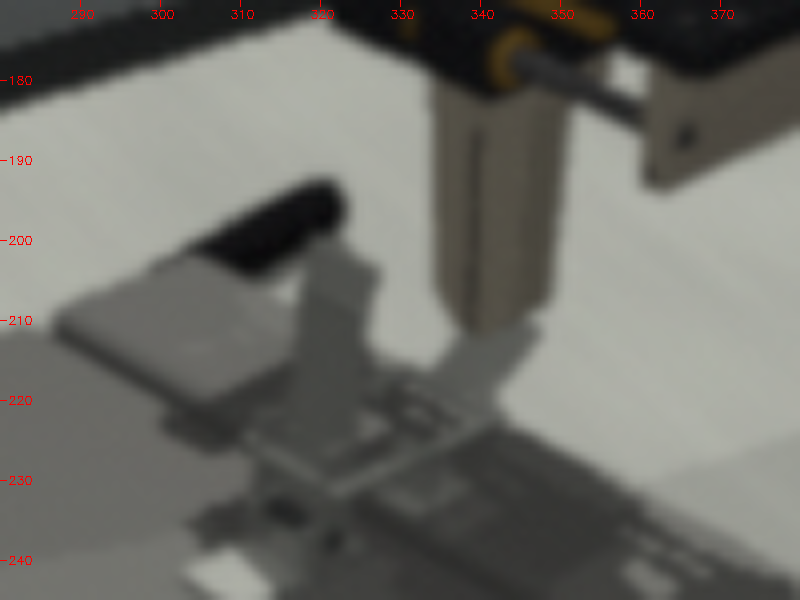

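The tab follows the finger: bail part-way down, lever still up. I'll keep going down.

Request:
carry_out --moves '[[[0,0,-0.005],[0,0,0],0],[[0,0,-0.01],[0,0,0],0],[[0,0,-0.015],[0,0,0],0],[[0,0,-0.018],[0,0,0],0]]'

```text
t: 7.3
tool_pos: [0.5027, 0.0331, 0.1959]
tcp_rot: [-0.0, -0.12, 0.993, 0.0]
wrist_force: [0.7, 0.1, -0.3]
width: 0.0003
```

Request:
carry_out --moves '[[[0,0,-0.003],[0,0,0],0],[[0,0,-0.006],[0,0,0],0]]'

```text
t: 7.5
tool_pos: [0.503, 0.0331, 0.1904]
tcp_rot: [0.0, -0.12, 0.993, 0.0]
wrist_force: [0.2, -0.3, -0.4]
width: 0.0002
```

Request:
carry_out --moves '[[[0,0,-0.002],[0,0,0],0],[[0,0,-0.004],[0,0,0],0]]'

```text
t: 7.7
tool_pos: [0.5029, 0.0331, 0.1865]
tcp_rot: [0.0, -0.12, 0.993, -0.0]
wrist_force: [-0.3, -0.1, -0.7]
width: 0.0008
```

```bash
python3 - <<'E'
from h import *
i=bot.snapshot("side")
crop(i,255,190,100,75,8,'pics/si7.png',10)
i=bot.snapshot("scene")
crop(i,280,180,100,75,8,'pics/sc7.png',10)
E
```

```text
(no output)
```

View pics/si7.png

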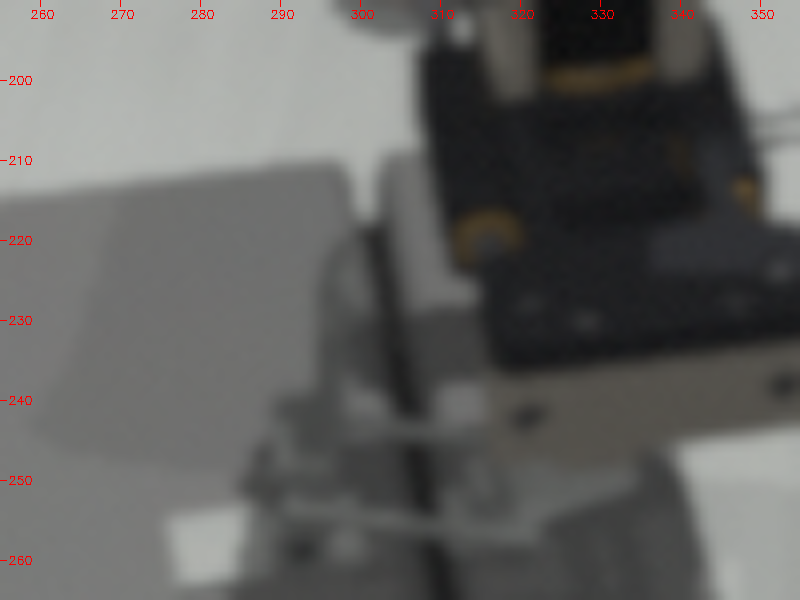

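View pics/sc7.png

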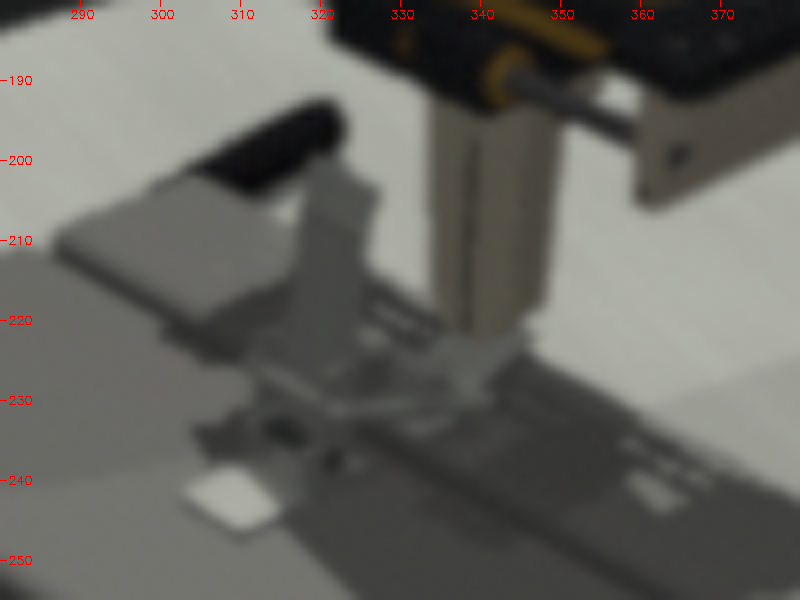

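Request:
carry_out --moves '[[[0,0,-0.002],[0,0,0],0],[[0,0,-0.003],[0,0,0],0]]'

```text
t: 8.0
tool_pos: [0.5029, 0.0331, 0.1836]
tcp_rot: [0.0, -0.12, 0.993, -0.0]
wrist_force: [-0.0, -1.0, 0.3]
width: 0.0007
```

Request:
carry_out --moves '[[[0,0,-0.0015],[0,0,0],0],[[0,0,-0.003],[0,0,0],0]]'

```text
t: 8.2
tool_pos: [0.503, 0.0331, 0.1806]
tcp_rot: [0.0, -0.12, 0.993, -0.0]
wrist_force: [1.0, -0.4, -0.1]
width: 0.0005
```

Request:
carry_out --moves '[[[0,0,-0.0015],[0,0,0],0],[[0,0,-0.0015],[0,0,0],0]]'

```text
t: 8.4
tool_pos: [0.5028, 0.0331, 0.1788]
tcp_rot: [-0.0, -0.12, 0.993, 0.0]
wrist_force: [-0.3, -0.5, 0.2]
width: 0.0005
```

Request:
carry_out --moves '[[[0,0,-0.001],[0,0,0],0],[[0,0,-0.0015],[0,0,0],0]]'

```text
t: 8.6
tool_pos: [0.5029, 0.0331, 0.1776]
tcp_rot: [0.0, -0.12, 0.993, -0.0]
wrist_force: [0.3, -0.2, -0.7]
width: 0.0002
```

Request:
carry_out --moves '[[[0,0,-0.001],[0,0,0],0],[[0,0,-0.0015],[0,0,0],0]]'

```text
t: 8.8
tool_pos: [0.5031, 0.0331, 0.1767]
tcp_rot: [0.0, -0.12, 0.993, -0.0]
wrist_force: [-2.0, 0.1, 6.2]
width: 0.0001
```

Request:
carry_out --moves '[[[0,0,-0.001],[0,0,0],0],[[0,0,-0.001],[0,0,0],0]]'

```text
t: 9.0
tool_pos: [0.5032, 0.0331, 0.1765]
tcp_rot: [0.0, -0.12, 0.993, -0.0]
wrist_force: [-4.2, 0.2, 9.0]
width: 0.0004
```

```bash
python3 - <<'E'
from h import *
print(bot.get_state()['wrist_force'],toc(bot.get_state()['tool_pos']))
i=bot.snapshot("side"); cv2.imwrite('pics/side8.png',i)
crop(i,275,215,80,60,10,'pics/si8.png',10)
i=bot.snapshot("scene"); cv2.imwrite('pics/scene8.png',i)
crop(i,290,190,80,60,10,'pics/sc8.png',10)
i=bot.snapshot("wrist"); cv2.imwrite('pics/wrist8.png',i)
E
```

```text
[-4.24471978  0.24563706  8.96920826] [-0.04411068 -0.004643    0.17647746]
```

View pics/si8.png

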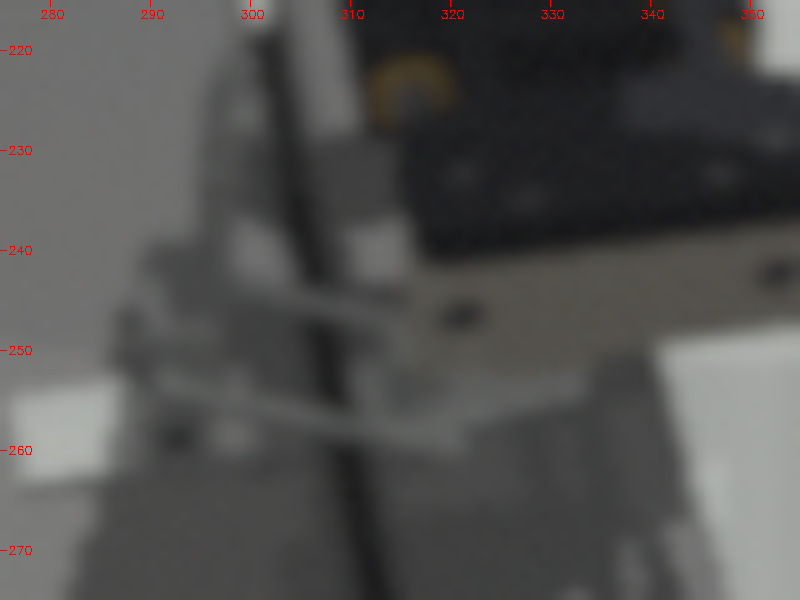

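View pics/sc8.png

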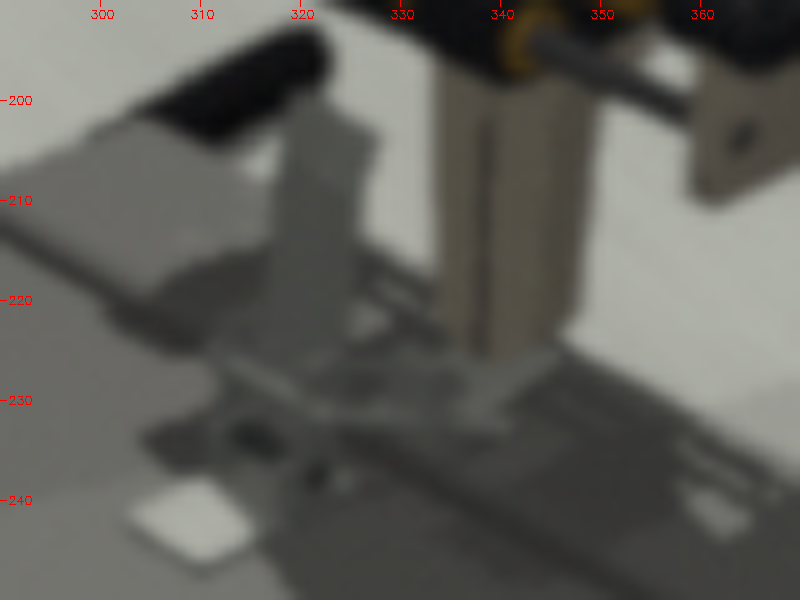

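View pics/wrist8.png

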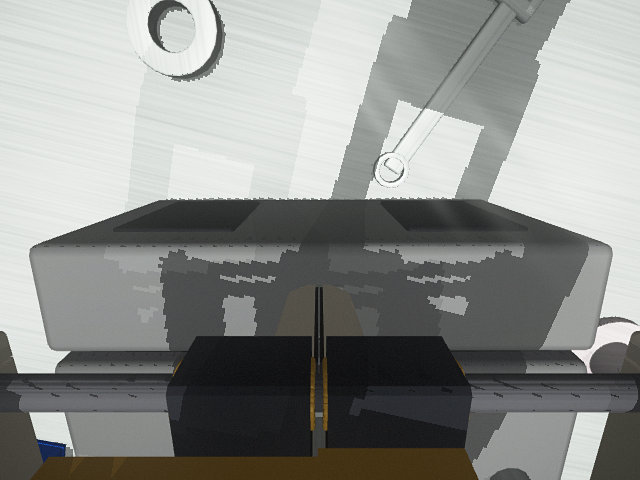

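```bash
python3 - <<'E'
from h import *
S=bot.calibration('scene'); D=bot.calibration('side')
so=np.array([-.1,1.2]);do=np.array([.4,-.4])
X,r=tri([(S,np.array((340.5,232.5))-so),(D,np.array((318.5,259.5))-do)]); print(toc(X).round(4),r)
for q in [(-.027,-.0045+.015,.2235),(-.029,-.0045+.015,.171),(-.029,-.0045+.015,.176),(-.027,-.0045+.015,.183)]:
    print(q,proj(S,tow(q))+so,proj(D,tow(q))+do)
E
```

```text
[-0.0201  0.0221  0.1807] [array([-0.2, -0.3]), array([0.1, 0.4])]
(-0.027, 0.010499999999999999, 0.2235) [[339.40930547 211.92738883]] [[320.65093485 239.11187297]]
(-0.029, 0.010499999999999999, 0.171) [[339.16684071 232.28286295]] [[322.30800049 258.53689383]]
(-0.029, 0.010499999999999999, 0.176) [[339.24985795 230.36923327]] [[322.25320477 256.74670637]]
(-0.027, 0.010499999999999999, 0.183) [[338.72736686 228.00395549]] [[321.15282492 254.34876913]]
```

The tip met resistance at z = 0.1767 m. The tab's end should be at about 0.176 with the bar down on the lid, and about 0.19 with it on the slope, so the bar is down. The lever is still up. Next I'll lift off, move behind the tab's end and check.

Request:
carry_out --moves '[[[0,0,0.001],[0,0,0],0],[[0,0,0.015],[0,0,0],0],[[-0.02,-0.005,0.015],[0,0,0],0],[[-0.037,-0.009,0.015],[0,0,0],0],[[-0.037,-0.009,0.015],[0,0,0],0]]'

```text
t: 9.65
tool_pos: [0.4651, 0.0239, 0.1909]
tcp_rot: [0.0, -0.12, 0.993, -0.0]
wrist_force: [-0.8, -0.2, -0.3]
width: 0.0005
```

```bash
python3 - <<'E'
from h import *
print(bot.get_state()['tool_pos'],toc(bot.get_state()['tool_pos']))
i=bot.snapshot("side"); cv2.imwrite('pics/side9.png',i)
crop(i,275,215,80,60,10,'pics/si9.png',10)
i=bot.snapshot("scene"); cv2.imwrite('pics/scene9.png',i)
crop(i,290,190,80,60,10,'pics/sc9.png',10)
E
```

```text
[0.46509994 0.0238714  0.19091642] [-0.08327339 -0.00454049  0.19091642]
```

View pics/si9.png

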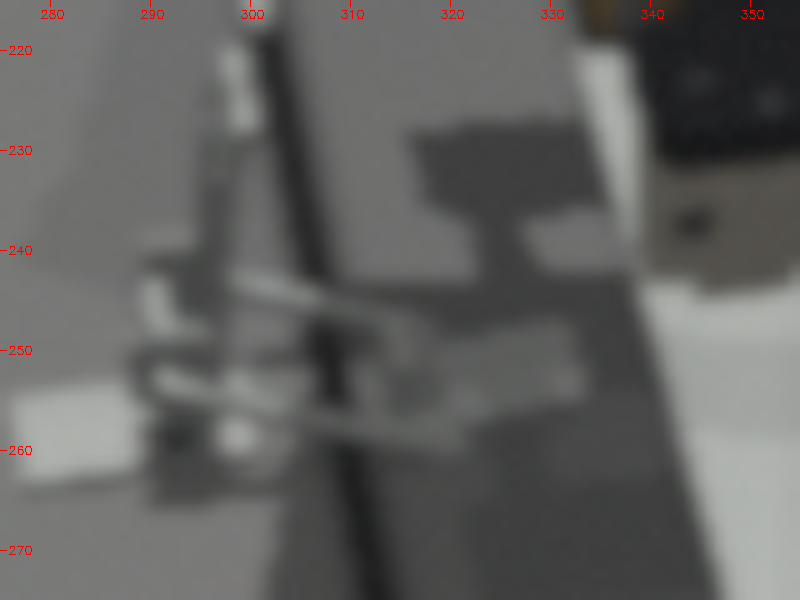

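View pics/sc9.png

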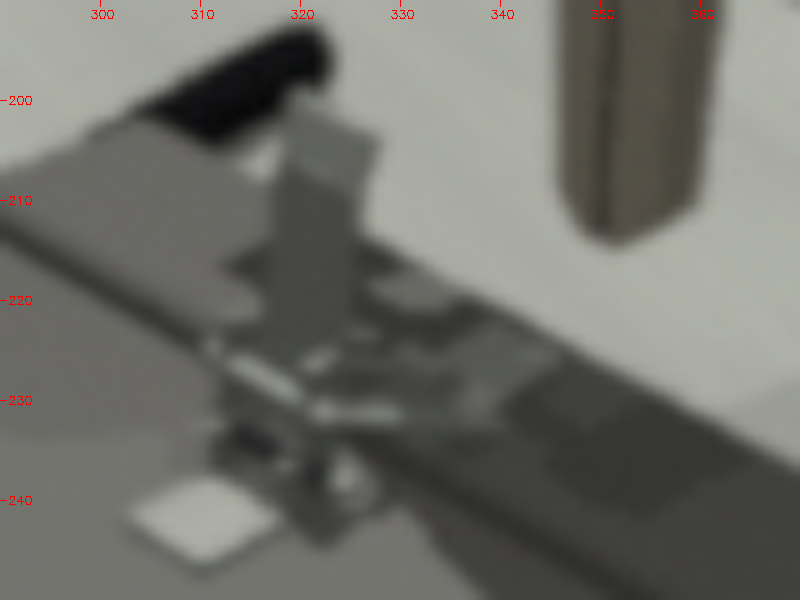

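The bail stays down, with its tab flat towards the lid edge in both views: side (334,250), scene (343,225). I'll go down behind the tab's end and push in.

Request:
carry_out --moves '[[[0,0,-0.012],[0,0,0],0],[[0,0,-0.0195],[0,0,0],0],[[0,0,-0.0195],[0,0,0],0],[[0.005,0.0012,-0.0195],[0,0,0],0],[[0.009,0.0022,-0.0195],[0,0,0],0],[[0.009,0.0022,-0.0195],[0,0,0],0]]'

```text
t: 10.35
tool_pos: [0.4757, 0.0264, 0.171]
tcp_rot: [0.0, -0.12, 0.993, -0.0]
wrist_force: [0.4, -0.0, -0.7]
width: 0.0004
```

Request:
carry_out --moves '[[[0.003,0.0007,0],[0,0,0],0],[[0.004,0.001,0],[0,0,0],0]]'

```text
t: 10.55
tool_pos: [0.4793, 0.0274, 0.1709]
tcp_rot: [0.0, -0.12, 0.993, -0.0]
wrist_force: [-0.1, -0.3, 0.8]
width: 0.0006
```

Request:
carry_out --moves '[[[0.001,0.00025,0],[0,0,0],0],[[0.002,0.0005,0],[0,0,0],0]]'

```text
t: 10.75
tool_pos: [0.481, 0.0278, 0.1707]
tcp_rot: [-0.0, -0.12, 0.993, 0.0]
wrist_force: [0.1, -0.4, 0.1]
width: 0.0004
```

Request:
carry_out --moves '[[[0.001,0.00025,0],[0,0,0],0],[[0.002,0.0005,0],[0,0,0],0]]'

```text
t: 10.95
tool_pos: [0.483, 0.0283, 0.1707]
tcp_rot: [0.0, -0.12, 0.993, -0.0]
wrist_force: [0.3, -0.5, 0.0]
width: 0.0003
```

Request:
carry_out --moves '[[[0.001,0.00025,0],[0,0,0],0],[[0.002,0.0005,0],[0,0,0],0]]'

```text
t: 11.15
tool_pos: [0.485, 0.0288, 0.1706]
tcp_rot: [-0.0, -0.12, 0.993, -0.0]
wrist_force: [-0.4, 0.9, 0.3]
width: 0.0004
```

Request:
carry_out --moves '[[[0.001,0.00025,0],[0,0,0],0],[[0.002,0.0005,0],[0,0,0],0]]'

```text
t: 11.35
tool_pos: [0.4868, 0.0293, 0.1706]
tcp_rot: [-0.0, -0.12, 0.993, -0.0]
wrist_force: [-4.4, -1.4, 0.5]
width: 0.0007
```

Request:
carry_out --moves '[[[0.001,0.00025,0],[0,0,0],0],[[0.002,0.0005,0],[0,0,0],0]]'

```text
t: 11.55
tool_pos: [0.4875, 0.0295, 0.1704]
tcp_rot: [-0.002, -0.12, 0.993, -0.0]
wrist_force: [-10.2, -2.0, 5.5]
width: 0.0004
```

Request:
carry_out --moves '[[[0.001,0.00025,0],[0,0,0],0],[[0.001,0.00025,0],[0,0,0],0]]'

```text
t: 11.75
tool_pos: [0.4882, 0.0296, 0.1706]
tcp_rot: [-0.002, -0.12, 0.993, -0.0]
wrist_force: [-11.4, -2.3, 7.4]
width: 0.0004
```

```bash
python3 - <<'E'
from h import *
print(bot.get_state()['wrist_force'],toc(bot.get_state()['tool_pos']))
i=bot.snapshot("side"); cv2.imwrite('pics/side10.png',i)
crop(i,275,215,80,60,10,'pics/si10.png',10)
i=bot.snapshot("scene"); cv2.imwrite('pics/scene10.png',i)
crop(i,290,190,80,60,10,'pics/sc10.png',10)
E
```

```text
[-11.394947    -2.29456243   7.43898364] [-0.0594205  -0.00443933  0.17057633]
```

View pics/si10.png

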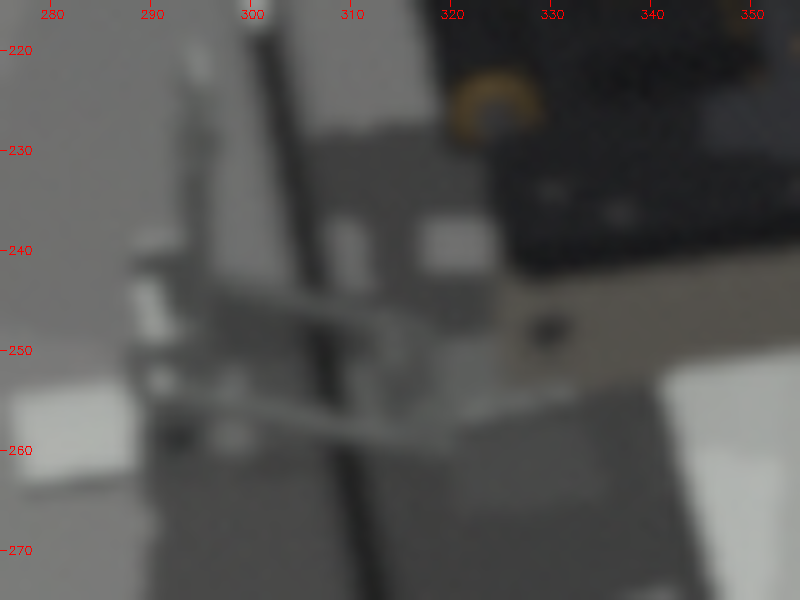

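View pics/sc10.png

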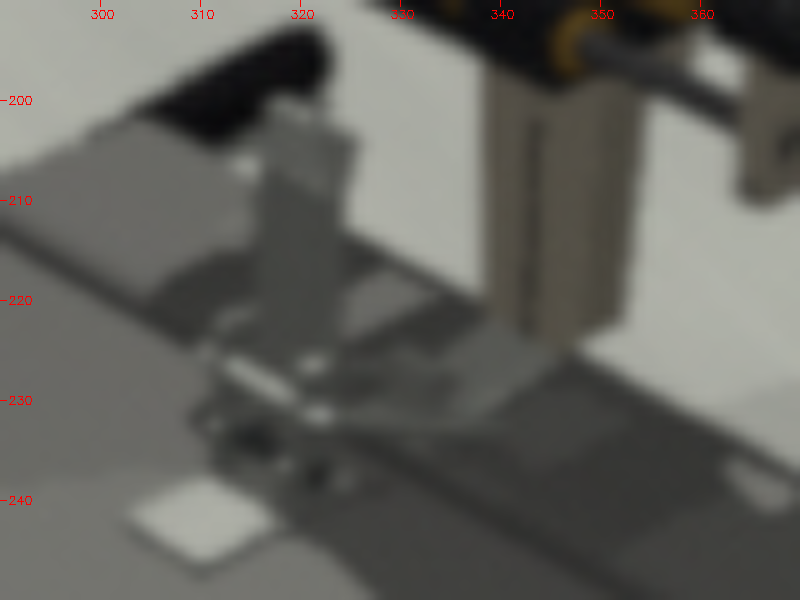

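The lever has turned back slightly: its tip in the side view went from (299,225) to (295,222). So the bar is sliding in. I'll continue.

Request:
carry_out --moves '[[[0.001,0.00025,0],[0,0,0],0],[[0.0015,0.0004,0],[0,0,0],0]]'

```text
t: 12.05
tool_pos: [0.4891, 0.0299, 0.1706]
tcp_rot: [-0.003, -0.12, 0.993, -0.0]
wrist_force: [-16.3, -3.5, 11.5]
width: 0.0006
```

Request:
carry_out --moves '[[[0.001,0.00025,0],[0,0,0],0],[[0.001,0.00025,0],[0,0,0],0]]'

```text
t: 12.25
tool_pos: [0.4898, 0.03, 0.1708]
tcp_rot: [-0.003, -0.12, 0.993, -0.0]
wrist_force: [-17.7, -4.8, 12.6]
width: 0.0004
```

Request:
carry_out --moves '[[[0.001,0.00025,0],[0,0,0],0],[[0.001,0.00025,0],[0,0,0],0]]'

```text
t: 12.45
tool_pos: [0.4904, 0.0302, 0.1709]
tcp_rot: [-0.004, -0.12, 0.993, -0.0]
wrist_force: [-20.5, -4.2, 15.5]
width: 0.0005
```

Request:
carry_out --moves '[[[-0.003,-0.0007,0],[0,0,0],0],[[-0.015,-0.0037,0],[0,0,0],0],[[-0.015,-0.0037,0.04],[0,0,0],0],[[-0.015,-0.0037,0.09],[0,0,0],0],[[0.02,0.005,0.13],[0,0,0],0],[[0.07,0.0175,0.13],[0,0,0],0],[[0.08,0.02,0.13],[0,0,0],0],[[0.08,0.02,0.13],[0,0,0],0]]'

```text
t: 13.25
tool_pos: [0.5748, 0.0515, 0.2995]
tcp_rot: [-0.001, -0.121, 0.993, 0.0]
wrist_force: [-0.9, -0.4, -0.4]
width: 0.0003
```

```bash
python3 - <<'E'
from h import *
import pickle
c=bot.calibration('wrist'); t=bot.get_state()['tool_pos']
i=bot.snapshot('wrist'); cv2.imwrite("pics/w11.png",i); pickle.dump(c,open('w11.pkl','wb'))
print(t,toc(t))
crop(i,220,110,200,150,4,'pics/w11c.png',20)
E
```

```text
[0.57480202 0.05147617 0.2995058 ] [ 0.02984634 -0.00383734  0.2995058 ]
```

View pics/w11c.png

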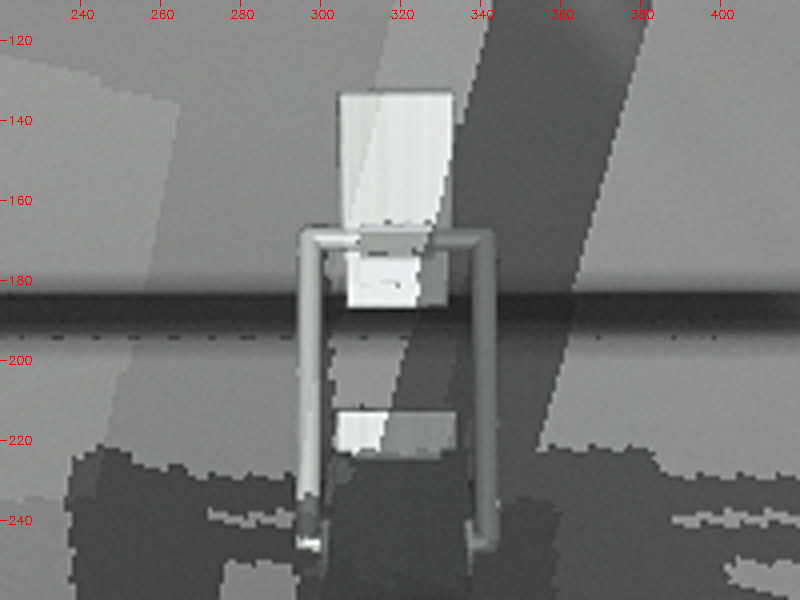

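The wrist view shows the keeper's nose, at columns 310–327 and rows 167–174, covering the middle of the bar (rows 167–173). The bar is hooked about 3 mm from the stem. Next I'll go to the lid side of the lever.

Request:
carry_out --moves '[[[-0.03,-0.0073,0],[0,0,0],0],[[-0.0585,-0.0145,0],[0,0,0],0],[[-0.0585,-0.0145,0],[0,0,0],0],[[-0.0585,-0.0145,-0.03],[0,0,0],0],[[-0.0585,-0.0145,-0.0625],[0,0,0],0],[[-0.0585,-0.0145,-0.0625],[0,0,0],0]]'

```text
t: 13.9
tool_pos: [0.512, 0.0364, 0.2336]
tcp_rot: [-0.003, -0.12, 0.993, 0.001]
wrist_force: [-1.3, 0.4, -0.2]
width: 0.0004
```

```bash
python3 - <<'E'
from h import *
t=bot.get_state()['tool_pos']; print(toc(t),bot.get_state()['wrist_force'])
i=bot.snapshot('side')
crop(i,255,180,120,90,6,'pics/si12.png',10)
E
```

```text
[-0.03472744 -0.00348675  0.23363001] [-1.34696683  0.41191966 -0.22050629]
```

View pics/si12.png

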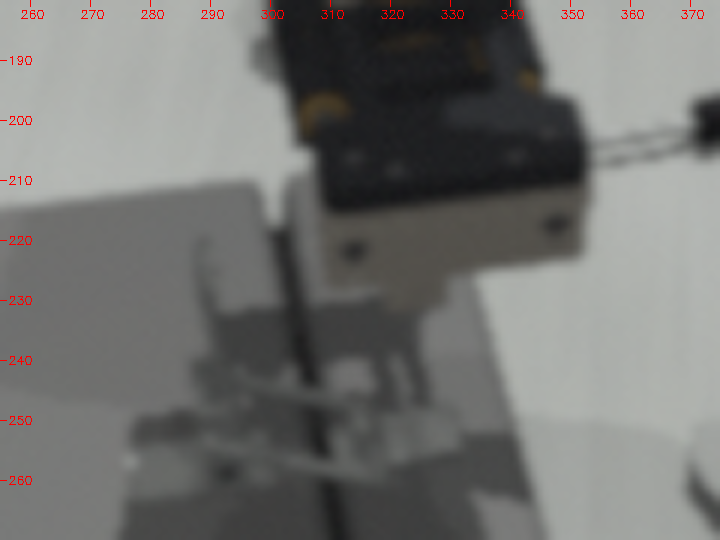

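The lever is roughly upright, with its tip near (289,221) in the side view. I'll push it over along the arc.

Request:
carry_out --moves '[[[0.03,0.0074,0],[0,0,0],0],[[0.0408,0.01,0],[0,0,0],0],[[0.0515,0.0126,0.0007],[0,0,0],0],[[0.0621,0.0152,0],[0,0,0],0],[[0.0724,0.0178,-0.0038],[0,0,0],0],[[0.0724,0.0178,-0.0038],[0,0,0],0]]'

```text
t: 14.55
tool_pos: [0.5884, 0.0545, 0.2344]
tcp_rot: [0.0, -0.12, 0.993, -0.0]
wrist_force: [-0.3, -0.7, 1.3]
width: 0.0005
```

```bash
python3 - <<'E'
from h import *
t=bot.get_state()['tool_pos']; print(toc(t),bot.get_state()['wrist_force'])
i=bot.snapshot('side')
crop(i,235,180,120,90,6,'pics/si13.png',10)
i=bot.snapshot('scene')
crop(i,280,170,120,90,6,'pics/sc13.png',10)
E
```

```text
[ 0.04376149 -0.00414709  0.23441979] [-0.32220975 -0.69515655  1.28809645]
```

View pics/si13.png

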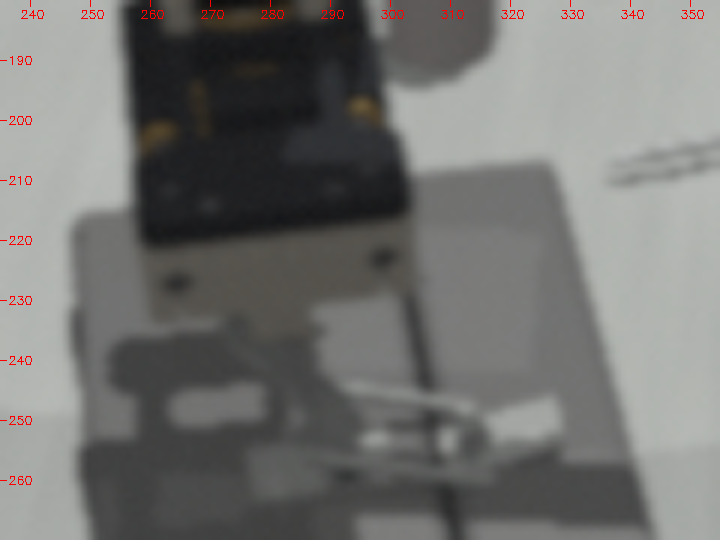

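View pics/sc13.png

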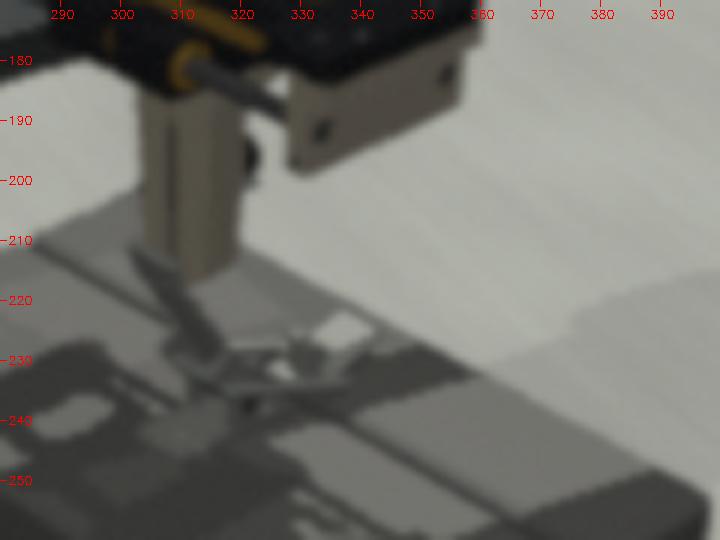

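Lever at about 1 rad and the loop still round the keeper. Continuing along the arc.

Request:
carry_out --moves '[[[0.005,0.0012,-0.0025],[0,0,0],0],[[0.0094,0.0023,-0.0054],[0,0,0],0],[[0.014,0.0034,-0.009],[0,0,0],0],[[0.0177,0.0043,-0.0127],[0,0,0],0],[[0.0177,0.0043,-0.0127],[0,0,0],0]]'

```text
t: 15.15
tool_pos: [0.6053, 0.0587, 0.2207]
tcp_rot: [-0.0, -0.12, 0.993, 0.0]
wrist_force: [-0.7, -0.3, -0.4]
width: 0.0002
```

Request:
carry_out --moves '[[[0.0035,0.0008,-0.0044],[0,0,0],0],[[0.0067,0.0017,-0.0088],[0,0,0],0],[[0.0067,0.0017,-0.0088],[0,0,0],0]]'

```text
t: 15.45
tool_pos: [0.6116, 0.0603, 0.2116]
tcp_rot: [-0.001, -0.12, 0.993, 0.0]
wrist_force: [0.7, -0.6, -0.3]
width: 0.0009
```

Request:
carry_out --moves '[[[0.0024,0.0006,-0.005],[0,0,0],0],[[0.0024,0.0006,-0.005],[0,0,0],0]]'

```text
t: 15.65
tool_pos: [0.614, 0.0609, 0.2069]
tcp_rot: [-0.0, -0.12, 0.993, 0.0]
wrist_force: [-0.8, -0.5, -0.7]
width: 0.0005
```

```bash
python3 - <<'E'
from h import *
t=bot.get_state()['tool_pos']; print(toc(t),bot.get_state()['wrist_force'])
i=bot.snapshot('side')
crop(i,235,200,120,90,6,'pics/si14.png',10)
i=bot.snapshot('scene')
crop(i,280,190,120,90,6,'pics/sc14.png',10)
E
```

```text
[ 0.07013195 -0.00400521  0.20688833] [-0.75319155 -0.54463519 -0.71529504]
```

View pics/si14.png

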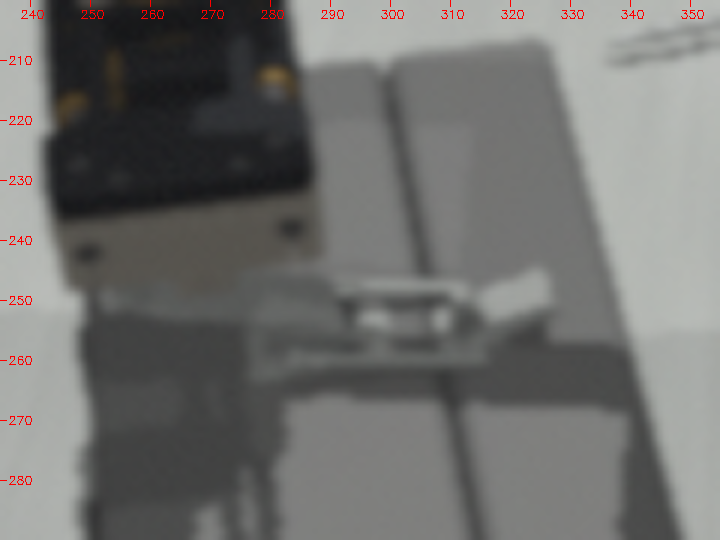

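View pics/sc14.png

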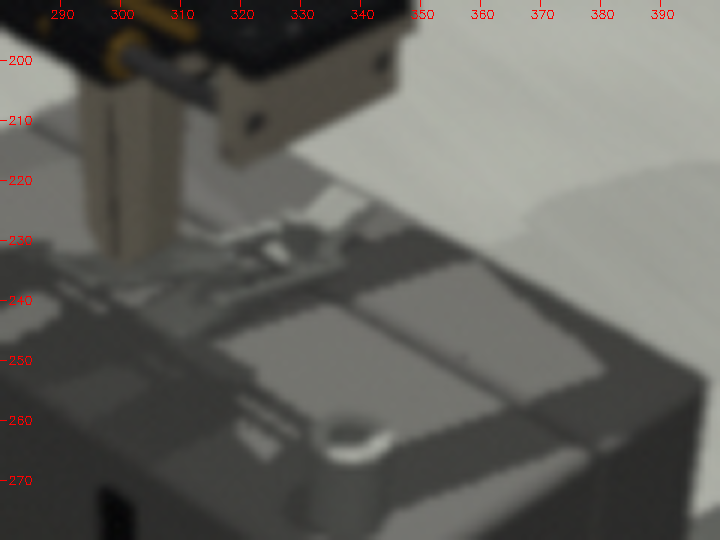

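The lever is nearly flat and the seam has closed up. Pressing down in small steps.

Request:
carry_out --moves '[[[0.001,0.0002,-0.004],[0,0,0],0],[[0.002,0.0004,-0.007],[0,0,0],0]]'

```text
t: 15.95
tool_pos: [0.6163, 0.0612, 0.2007]
tcp_rot: [0.0, -0.12, 0.993, -0.0]
wrist_force: [0.1, 0.1, -0.7]
width: 0.0001
```

Request:
carry_out --moves '[[[0.0,0.0,-0.002],[0,0,0],0],[[0,0,-0.004],[0,0,0],0]]'

```text
t: 16.15
tool_pos: [0.616, 0.0612, 0.1965]
tcp_rot: [-0.0, -0.12, 0.993, -0.0]
wrist_force: [1.1, -0.2, -0.3]
width: 0.0006
```

Request:
carry_out --moves '[[[0.0,0.0,-0.001],[0,0,0],0],[[0,0,-0.002],[0,0,0],0]]'

```text
t: 16.35
tool_pos: [0.6161, 0.0613, 0.1948]
tcp_rot: [0.0, -0.12, 0.993, -0.0]
wrist_force: [-0.7, -0.6, 0.6]
width: 0.0006
```

Request:
carry_out --moves '[[[0.0,0.0,-0.001],[0,0,0],0],[[0,0,-0.002],[0,0,0],0]]'

```text
t: 16.55
tool_pos: [0.6162, 0.0613, 0.1929]
tcp_rot: [0.0, -0.12, 0.993, -0.0]
wrist_force: [-0.4, 0.8, -0.4]
width: 0.0004
```

Request:
carry_out --moves '[[[0.0,0.0,-0.001],[0,0,0],0],[[0,0,-0.0015],[0,0,0],0]]'

```text
t: 16.75
tool_pos: [0.6161, 0.0612, 0.1913]
tcp_rot: [-0.0, -0.12, 0.993, -0.0]
wrist_force: [0.3, 0.7, 3.3]
width: 0.0006
```

Request:
carry_out --moves '[[[0.0,0.0,-0.001],[0,0,0],0],[[0,0,-0.001],[0,0,0],0]]'

```text
t: 16.95
tool_pos: [0.6161, 0.0613, 0.1912]
tcp_rot: [0.0, -0.12, 0.993, -0.0]
wrist_force: [-3.6, -1.1, 5.2]
width: 0.0005
```

Request:
carry_out --moves '[[[0.0,0.0,-0.001],[0,0,0],0],[[0,0,-0.002],[0,0,0],0],[[0,0,-0.002],[0,0,0],0]]'

```text
t: 17.25
tool_pos: [0.6162, 0.0613, 0.1911]
tcp_rot: [0.001, -0.12, 0.993, -0.0]
wrist_force: [-8.3, -0.8, 16.0]
width: 0.0005
```

A hard stop at z = 0.191 m, as expected for a flat lever, held with about 18 N. Letting go and looking.

Request:
carry_out --moves '[[[0,0,0.002],[0,0,0],0],[[0,0,0.02],[0,0,0],0],[[0,0,0.07],[0,0,0],0],[[-0.02,-0.005,0.11],[0,0,0],0],[[-0.04,-0.01,0.12],[0,0,0],0],[[-0.04,-0.01,0.12],[0,0,0],0]]'

```text
t: 17.85
tool_pos: [0.5764, 0.0509, 0.3122]
tcp_rot: [0.003, -0.12, 0.993, -0.0]
wrist_force: [1.0, -0.7, -0.4]
width: 0.0006
```

```bash
python3 - <<'E'
from h import *
import pickle
c=bot.calibration('wrist'); t=bot.get_state()['tool_pos']
i=bot.snapshot('wrist'); cv2.imwrite("pics/w15.png",i); pickle.dump(c,open('w15.pkl','wb'))
print(t,toc(t),bot.get_state()['wrist_force'])
crop(i,220,100,200,150,4,'pics/w15c.png',20)
i=bot.snapshot('side')
crop(i,235,200,120,90,6,'pics/si15.png',10)
i=bot.snapshot('scene')
crop(i,270,190,120,90,6,'pics/sc15.png',10)
E
```

```text
[0.57640678 0.05092951 0.31220267] [ 0.03127489 -0.00475022  0.31220267] [-0.26214035  0.45969223 -0.67715053]
```

View pics/w15c.png

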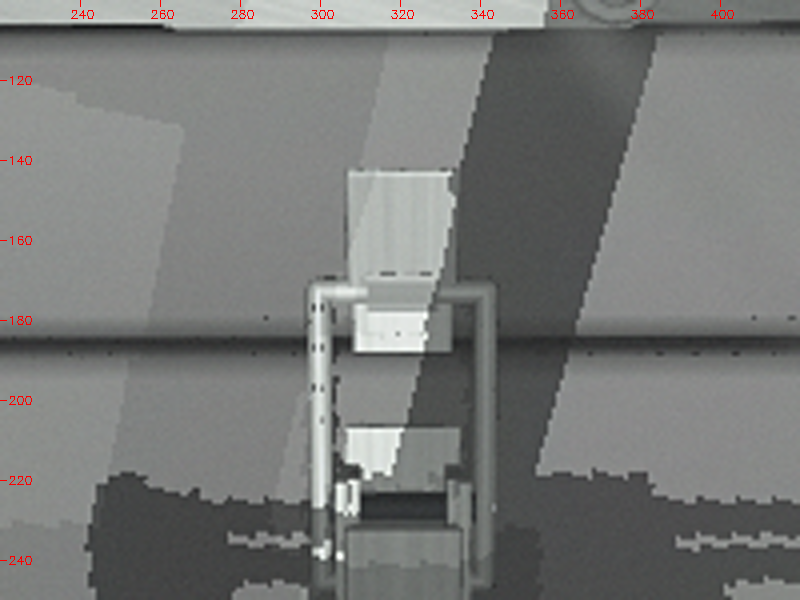

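View pics/si15.png

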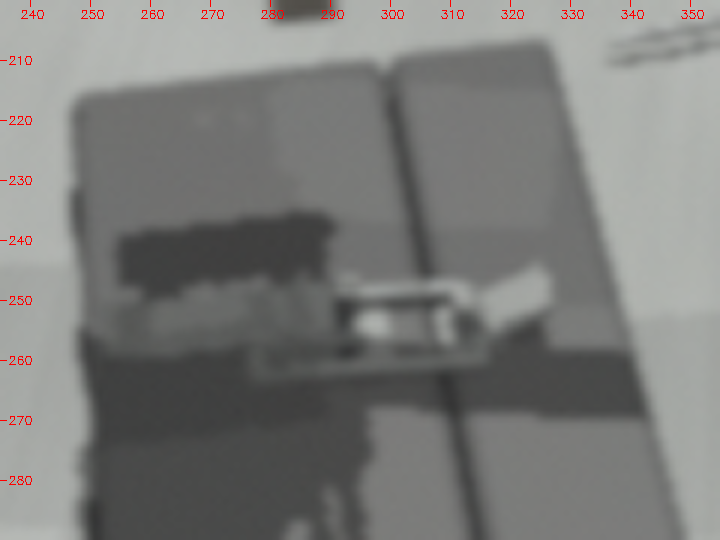

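View pics/sc15.png

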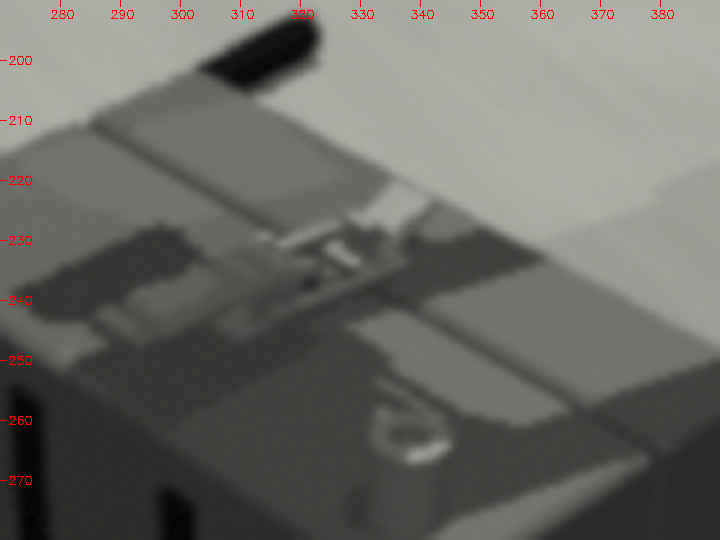

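```bash
python3 - <<'E'
from h import *
import pickle
for f,rows in [('w4.pkl',(119.5,196,206.5)),('w15.pkl',(107.5,182.5,188))]:
    c=pickle.load(open(f,'rb'))
    print([ (toc(onz(c,(320,r),.17))[0]*1000).round(1) for r in rows])
E
```

```text
[np.float64(-69.5), np.float64(-9.6), np.float64(-0.8)]
[np.float64(-64.5), np.float64(-5.8), np.float64(-1.3)]
```

```bash
python3 - <<'E'
from station import bot
s=bot.get_state(); print(s['t'],s['wrist_force'])
print(bot.close_job())
E
```

```text
18.0 [ 0.11623785 -0.03227683 -0.23147543]
the job is handed in; nothing more can be done
None
```

The case is latched and the arm is clear of it. I handed the job in at about 18 s; no verdict was reported.

- **Lid:** I pushed it up to its seal with about 25 N and let go. The final wrist picture puts it at roughly 0.011–0.013 rad. That is my estimate from how far the edge and seam moved, not a direct reading, and it is not far below the 0.02 limit.
- **Bail:** I pressed the tab down until it stopped at z = 0.1767 m, which fits the bar lying on the lid. I then pushed the tab's end in. The last wrist picture shows the keeper's nose over the middle of the bar, about 3 mm out from the stem.
- **Lever:** I swung it over and pressed it down to a hard stop at z = 0.191 m, the height expected for a flat lever. I held it there with about 18 N; it stayed flat after I lifted off.
- **Forces and other objects:** The highest force I read was about 26 N, while sliding the bar in. That was above the expected 5–13 N but under the 30 N limit. I only read the force at the end of each move, so brief peaks in between were not seen. I did not measure the loose things again at the end, but nothing I saw suggested the arm touched any of them.
- **Disagreements:** The cameras and the contact positions differed by up to about 5 mm on where the case is. The bar heights triangulated from the side and scene pictures were also off by several mm, so I relied on contact heights and the wrist camera. While swinging the lever I felt almost no force at the ends of the moves, less than the roughly 10 N expected.

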